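Fill the rail gap with spacers and hold the end clamp shut

TASK

Stand filler spacers upright in the channel, broad face to broad face, between the fixed module and the sliding end clamp, until the clamp can close the gap (if it slides to its stop without meeting the row, add another). Then push the clamp by its fin until you feel its sprung pad give by about 6 mm, well short of its stop, and finish while still holding the clamp there, touching none of the spacers. Spare spacers stay on the bench off the plate, and the other things stay where they are.

Things in the scene. Friction and masses are not known exactly. Their poses are not given: they have to be found in the camera images.
- plate: white fixed plate 360 x 130 x 12 mm with a steel channel along its own x. Channel floor 16 mm above the plate's underside; two side lips, inner faces 52 mm apart, 4 mm thick, rise 14 mm above the floor. The gap to fill lies in the channel between the clamp's pad (-x side) and the module (+x side). Origin: centre of the plate's underside, on the bench
- module: grey device module fixed in the channel, in a different place each time: 75 long x 60 mm tall, 46 mm wide up to 42 mm, 30 mm wide above. Origin: bottom middle of its flat face that looks into the gap, on the channel floor; the module extends from there along +x
- clamp: aluminium block 50 long (x) x 46 x 36 mm high sliding in the channel along the plate's x. Origin: its underside centre, on the channel floor; starts at x = -105 mm on the plate, slides at most 36 mm to +x; a spring (1.5 to 3.3 N) returns it. Grip fin on top: 14 thick (x) x 30 wide, from 36 to 82 mm above the floor, centre 10 mm to -x of the origin
- pad (a joint): dark steel pressure pad on the clamp's front (6 thick x 42 wide x 40 mm high), carried on a spring: 0 when free, grows (m) as it is pushed back towards the clamp, 1 N per mm, stop at 14 mm. Free, its front face is 45 mm ahead (+x) of the clamp's origin
- spacer_a: grey plastic filler spacer, one of four alike, loose and standing upright: a plain block 24 thick (own x) x 46 wide (own y) x 60 mm tall (own z), about 45 g. Origin: centre of its underside. Starts on the bench; a spacer may go in either way round
- spacer_b: grey plastic filler spacer, one of four alike, loose and standing upright: a plain block 24 thick (own x) x 46 wide (own y) x 60 mm tall (own z), about 45 g. Origin: centre of its underside. Starts on the bench; a spacer may go in either way round
- spacer_c: grey plastic filler spacer, one of four alike, loose and standing upright: a plain block 24 thick (own x) x 46 wide (own y) x 60 mm tall (own z), about 45 g. Origin: centre of its underside. Starts on the bench; a spacer may go in either way round
- spacer_d: grey plastic filler spacer, one of four alike, loose and standing upright: a plain block 24 thick (own x) x 46 wide (own y) x 60 mm tall (own z), about 45 g. Origin: centre of its underside. Starts on the bench; a spacer may go in either way round
- terminals: bystander: grey terminal strip 34 x 40 x 26 mm with screws on top (origin: underside centre)
- jar: bystander: clear round jar, 42 mm across, 45 mm high, black cap (origin: underside centre)
- tape: bystander: black tape measure 62 x 36 x 56 mm (origin: underside centre)
- screwdriver: bystander: screwdriver with red handle, 200 mm, lying down
- level: bystander: green spirit level 360 x 22 x 50 mm (origin: underside centre)
- pencil: bystander: orange pencil 150 mm long, lying down
Mind the look-alikes: they are no part of the job. What is shaped like the spacer_c but orange is not meant.

How it is judged (in metres and radians):
On the way:
1. a first spacer stands upright in the channel, on its floor, in the gap (((y of spacer_a in the frame of plate between -0.007 and 0.007 m and z of spacer_a in the frame of plate between 0.012 and 0.0195 m and x of spacer_a in the frame of plate above -0.06 m and x of spacer_a in the frame of module below 0 m and angle between spacer_a's own z axis and vertical below 0.08 rad and angle between the y axis of spacer_a and the y axis of plate, either way round below 0.15 rad) or (y of spacer_b in the frame of plate between -0.007 and 0.007 m and z of spacer_b in the frame of plate between 0.012 and 0.0195 m and x of spacer_b in the frame of plate above -0.06 m and x of spacer_b in the frame of module below 0 m and angle between spacer_b's own z axis and vertical below 0.08 rad and angle between the y axis of spacer_b and the y axis of plate, either way round below 0.15 rad) or (y of spacer_c in the frame of plate between -0.007 and 0.007 m and z of spacer_c in the frame of plate between 0.012 and 0.0195 m and x of spacer_c in the frame of plate above -0.06 m and x of spacer_c in the frame of module below 0 m and angle between spacer_c's own z axis and vertical below 0.08 rad and angle between the y axis of spacer_c and the y axis of plate, either way round below 0.15 rad) or (y of spacer_d in the frame of plate between -0.007 and 0.007 m and z of spacer_d in the frame of plate between 0.012 and 0.0195 m and x of spacer_d in the frame of plate above -0.06 m and x of spacer_d in the frame of module below 0 m and angle between spacer_d's own z axis and vertical below 0.08 rad and angle between the y axis of spacer_d and the y axis of plate, either way round below 0.15 rad))), for 0.2 s.
At the end, for the whole second after the job is handed in: Fingers hold the clamp (>1.5 N), its pad pushed in 3 to 12.5 mm; clamp and module each press a spacer with >2 N; each spacer stands on the channel floor in the gap (tilt <0.08, yaw <0.15 rad, 7 mm of mid-line) or is off the channel (60 mm aside or 175 along); spacers at rest, no finger on them (value of joint pad between 0.003 and 0.0125 m and contact force between any of spacer_a, spacer_b, spacer_c, spacer_d and clamp above 2 N and contact force between any of spacer_a, spacer_b, spacer_c, spacer_d and module above 2 N and ((y of spacer_a in the frame of plate between -0.007 and 0.007 m and z of spacer_a in the frame of plate between 0.012 and 0.0195 m and x of spacer_a in the frame of plate above -0.06 m and x of spacer_a in the frame of module below 0 m and angle between spacer_a's own z axis and vertical below 0.08 rad and angle between the y axis of spacer_a and the y axis of plate, either way round below 0.15 rad) or (y of spacer_a in the frame of plate above 0.06 m or y of spacer_a in the frame of plate below -0.06 m or x of spacer_a in the frame of plate above 0.175 m or x of spacer_a in the frame of plate below -0.175 m)) and ((y of spacer_b in the frame of plate between -0.007 and 0.007 m and z of spacer_b in the frame of plate between 0.012 and 0.0195 m and x of spacer_b in the frame of plate above -0.06 m and x of spacer_b in the frame of module below 0 m and angle between spacer_b's own z axis and vertical below 0.08 rad and angle between the y axis of spacer_b and the y axis of plate, either way round below 0.15 rad) or (y of spacer_b in the frame of plate above 0.06 m or y of spacer_b in the frame of plate below -0.06 m or x of spacer_b in the frame of plate above 0.175 m or x of spacer_b in the frame of plate below -0.175 m)) and ((y of spacer_c in the frame of plate between -0.007 and 0.007 m and z of spacer_c in the frame of plate between 0.012 and 0.0195 m and x of spacer_c in the frame of plate above -0.06 m and x of spacer_c in the frame of module below 0 m and angle between spacer_c's own z axis and vertical below 0.08 rad and angle between the y axis of spacer_c and the y axis of plate, either way round below 0.15 rad) or (y of spacer_c in the frame of plate above 0.06 m or y of spacer_c in the frame of plate below -0.06 m or x of spacer_c in the frame of plate above 0.175 m or x of spacer_c in the frame of plate below -0.175 m)) and ((y of spacer_d in the frame of plate between -0.007 and 0.007 m and z of spacer_d in the frame of plate between 0.012 and 0.0195 m and x of spacer_d in the frame of plate above -0.06 m and x of spacer_d in the frame of module below 0 m and angle between spacer_d's own z axis and vertical below 0.08 rad and angle between the y axis of spacer_d and the y axis of plate, either way round below 0.15 rad) or (y of spacer_d in the frame of plate above 0.06 m or y of spacer_d in the frame of plate below -0.06 m or x of spacer_d in the frame of plate above 0.175 m or x of spacer_d in the frame of plate below -0.175 m)) and contact force between the fingers and spacer_a below 0.3 N and contact force between the fingers and spacer_b below 0.3 N and contact force between the fingers and spacer_c below 0.3 N and contact force between the fingers and spacer_d below 0.3 N and linear speed of each of spacer_a, spacer_b, spacer_c, spacer_d below 0.02 m/s and contact force between the fingers and clamp above 1.5 N); the arm keeps its last pose, push and grip.
It fails at once if a bystander is moved by more than 30 mm (distance of any of terminals, jar, tape, screwdriver, level, pencil from where it was at the start of the episode above 0.03 m).
It also fails if it takes over 67 s, if anything falls off the work surface, if the arm or the gripper's body presses on something with over 40 N, if the wrist force passes 120 N, or if a joint passes its speed limit or range.

ROBOT

A 6-joint arm with a two-finger parallel gripper is mounted at the origin on the work surface. World frame = base frame: x ahead of the robot, y to its left, z up, the work surface at z = 0. Lengths are in mm, angles in rad, forces in N, time in s.
With the tool pointing down it reaches from about 350 to 775 mm from the base axis. Payload 7.3 kg.
Tool frame: the origin (TCP) lies on the centre line of the jaws, within the pads' length; the fingertips stand 22 mm ahead of it and the grasp point (between the pads) lies 3 mm ahead of it (bot.finger_overhang is the distance from the TCP to the fingertips, in mm); y points along the fingers, z is the direction in which the jaws open and shut, and the axes are right-handed (so a half turn about y gives the same grasp; the last joint's range is limited). The gripper opens to 92 mm and grips with 3 to 60 N. Pads are 19 mm wide; open, the fingers measure 130 mm over their backs; the gripper's body (75 mm by 190 mm) begins 47 mm behind the grasp point.
Start: joints at [-0.146, 0.342, 1.524, -0, 1.275, -0.146], TCP at [525.02, 0.019, 210.041] pointing down, gripper open.
Joint ranges: [-2.53, 2.53], [-0.77, 2.02], [0.04, 2.7], [-1, 4.14], [0.28, 2.66], [-3.11, 3.11]. Speed limits (rad/s): [2.57, 2.57, 3.14, 3.14, 3.14, 3.14].

INTERFACE

Orientations are given as [roll, pitch, yaw] about the fixed x, y, z axes, in that order (R = Rz(yaw) Ry(pitch) Rx(roll)).
In Python, from plant import bot, viewer, find_in, spot_point gives the robot as it stands.
- The arm moves only by the tool send_rows, never from a script. Its argument "moves" is a list of rows, each a list of 3 entries, a list of its own where there are three numbers: the shift along the tool's x, y, z in mm, then the turn, a rotation vector about the tool's x, y, z in degrees, then the finger opening in mm, from 0 to 91.8. A call has 1 to 20 rows; each row shifts and turns the pose as measured when the row begins, along the tool's axes as they then stand; what a row does not reach is not made up. A row lasts 1/8 s, in which the tool goes at most 62.5 mm and 10.7 degrees, less where a joint would pass 70% of its speed; a pose out of reach is approached as far as the arm can. A call with a gripper value outside its range is refused whole. The fingers move at their own pace and stop on an object; the grip force is fixed at half the most. Time passes only in rows, so rows that do not move let the fingers close. It gives the time, the measured TCP pose, the force and the opening at its end, in the units of the state.
- bot.get_obs(): the state, without advancing time (a new reading comes with each control period).
- viewer.capture(name): name is "scene" or "side" or "wrist"; returns the picture (384x512x3 uint8, blue, green, red); there is no depth.
- viewer.camera_model(name): a dict with "fx", "fy", "cx", "cy" (pixels), "rvec" (rotation vector, rad) and "tvec" (3), from world to camera coordinates, as OpenCV has them. Camera axes: x right, y down, z forward; pixel columns grow to the right and rows downward; lengths in mm; the calibration is good to about 2 mm. A picture is of the moment at which its call begins: read the wrist's pose just before it. camera_model takes no time and is no camera call; for the wrist camera it gives the pose at the moment of the call.
- bot.close_job(): hands the job in, once; it reports no verdict.
Trained networks look in the newest picture that a camera, given by its name, has taken for a name from the list of things; names that differ only in an ending like _2 or _b are one class to them, and where a whole thing is asked for, a point or a joint stands for the part that bears it (a point fixed in the world has none). Each returns a list of dicts, best first, with "conf" (0 to 1); they miss things now and then, are a little off and sometimes report something else, mostly with a low value. They report only what shows in the picture. A call takes as long as a camera call. They do not tell look-alikes from the thing itself.
- find_in(camera, thing): "extent" ([centre column, centre row, width, height] in pixels, round what is visible of it).
- spot_point(camera, thing): "point" ([column, row] in pixels: a listed point, or the origin of a listed thing).
The state is a dict: "time": time; "joint_positions": joint angles; "dq": joint speeds; "tau": joint torques, N m; "tool_pos": TCP position; "tcp_rot": TCP orientation; "contact_force": force on the tool from outside, world axes, zero at the start; "moment": the same for the moment, N m; "grip_width": finger opening in mm.
Only numpy, scipy, OpenCV 4.12 (cv2) and the standard library are available. Lean on these libraries where they do the work, as an engineer would, in place of code of your own. Each camera call takes 0.05 s, during which the arm holds its last target.

## Working session

There is one attempt and no reset: what is moved stays moved. The work goes in short steps, Python scripts to look and compute and a tool call to move; the robot and the scene stay as the last step left them, time stands still between calls to the robot, and variables do not carry over. Pictures are saved under pics/ and viewed, and the job is handed in when it is done.

Besides the shell and the picture viewer there is one more tool, called in YAML: its name, and indented under it one key for each argument. send_rows: Moves the arm, as the interface text tells. Its arguments: {"type":"object","properties":{"moves":{"type":"array","items":{"type":"array"}}},"required":["moves"]}

```bash
ls; mkdir -p pics; cat > h.py <<'E'
import numpy as np, cv2
from plant import bot, viewer, find_in, spot_point
def cam(n):
    m=viewer.camera_model(n); K=np.array([[m['fx'],0,m['cx']],[0,m['fy'],m['cy']],[0,0,1.]])
    return K,np.array(m['rvec'],float).reshape(3),np.array(m['tvec'],float).reshape(3)
def proj(n,P):
    K,r,t=cam(n); return cv2.projectPoints(np.array(P,float).reshape(-1,1,3),r,t,K,None)[0].reshape(-1,2)
def onz(n,px,z):
    K,r,t=cam(n); R=cv2.Rodrigues(r)[0]; c=-R.T@t
    d=R.T@np.linalg.solve(K,np.array([px[0],px[1],1.])); return c+d*(z-c[2])/d[2]
E
python3 - <<'E'
from h import *
o=bot.get_obs(); print(o)
for n in ['scene','side','wrist']:
    im=viewer.capture(n); cv2.imwrite(f'pics/{n}0.png',im)
    for t in ['plate','module','clamp','spacer_a','pad']:
        print(n,t,[(np.round(d['extent']),round(d['conf'],2)) for d in find_in(n,t)], [(np.round(d['point']),round(d['conf'],2)) for d in spot_point(n,t)])
    K,r,t=cam(n); print(n,K[0,0],-cv2.Rodrigues(r)[0].T@t)
E
```

```text
pics
{'time': 0.0, 'joint_positions': array([-1.46007927e-01,  3.42696708e-01,  1.52503854e+00,  7.01571500e-06,
        1.27539956e+00, -1.46005441e-01]), 'dq': array([-0.00133106, -0.0005832 , -0.00099496, -0.00109762, -0.00121066,
       -0.00148247]), 'tau': array([ 7.61924657e-04, -4.31245601e+01, -2.44219762e+01,  7.17750052e-02,
        5.59406646e-02, -1.04314388e-04]), 'tool_pos': array([5.24556829e+02, 8.55386318e-02, 2.09350980e+02]), 'tcp_rot': array([-1.57232110e+00,  2.31000944e-04, -1.57080104e+00]), 'contact_force': array([-0.41214888, -0.34752984,  0.11817093]), 'moment': array([ 0.00296016,  0.01810356, -0.02483084]), 'grip_width': 91.63516344508936}
scene plate [(array([360., 186.,  54.,  87.]), 0.83), (array([222., 187.,  18.,  22.]), 0.49)] [(array([358., 188.]), 0.72)]
scene module [(array([359., 189.,  22.,  32.]), 0.62)] [(array([355., 187.]), 0.93), (array([166., 180.]), 0.7)]
scene clamp [(array([355., 159.,  19.,  32.]), 0.85)] [(array([352., 169.]), 0.61)]
scene spacer_a [(array([278., 182.,  15.,  21.]), 0.83), (array([222., 184.,  18.,  19.]), 0.83), (array([282., 197.,  16.,  20.]), 0.69), (array([278., 166.,  15.,  12.]), 0.64), (array([319., 226.,  23.,  14.]), 0.52)] [(array([284., 209.]), 0.85), (array([316., 241.]), 0.8), (array([222., 195.]), 0.67), (array([281., 192.]), 0.6), (array([279., 176.]), 0.57)]Traceback (most recent call last):
  File "<stdin>", line 6, in <module>
ValueError: it knows: clamp, jar, level, module, pencil, plate, screwdriver, spacer, tape, terminals
```

```bash
python3 - <<'E'
from h import *
for n in ['scene','side','wrist']:
    im=viewer.capture(n); cv2.imwrite(f'pics/{n}0.png',cv2.resize(im,(800,600),interpolation=cv2.INTER_CUBIC))
    K,r,t=cam(n); print(n,K[0,0],-cv2.Rodrigues(r)[0].T@t)
    if n!='scene':
      for t in ['plate','module','clamp','spacer_a']:
        print(n,t,[(np.round(d['extent']),round(d['conf'],2)) for d in find_in(n,t)], [(np.round(d['point']),round(d['conf'],2)) for d in spot_point(n,t)])
E
```

```text
scene 360.2335181869383 [1426.89170814 -161.4690318   599.28007642]
side 484.07256706216987 [448.33376838 786.18836546 657.00835477]
side plate [(array([254., 308., 204.,  98.]), 0.73), (array([304., 293.,  47.,  43.]), 0.51)] [(array([252., 302.]), 0.68)]
side module [(array([223., 278.,  51.,  37.]), 0.94)] [(array([241., 295.]), 0.8)]
side clamp [(array([303., 294.,  50.,  46.]), 0.58), (array([253., 307., 208.,  96.]), 0.56)] [(array([308., 308.]), 0.95)]
side spacer_a [(array([234., 215.,  16.,  35.]), 0.95), (array([277., 179.,   7.,  22.]), 0.71), (array([163., 232.,  21.,  37.]), 0.69), (array([276., 218.,  14.,  40.]), 0.61), (array([307., 190.,  14.,  18.]), 0.3)] [(array([305., 228.]), 0.88), (array([234., 227.]), 0.81), (array([275., 193.]), 0.77), (array([164., 240.]), 0.68), (array([277., 228.]), 0.59)]
wrist 329.0838507424876 [525.03948372  69.43476971 384.60802446]
wrist plate [(array([277.,  58., 353., 115.]), 0.93)] [(array([278.,  26.]), 0.91)]
wrist module [(array([340.,  30., 103.,  60.]), 0.63), (array([278.,  57., 359., 115.]), 0.6)] [(array([294.,  24.]), 0.62)]
wrist clamp [(array([176.,  16.,  83.,  30.]), 0.89)] []
wrist spacer_a [(array([337., 229.,  35.,  50.]), 0.93), (array([192., 233.,  36.,  47.]), 0.76), (array([470., 169.,  70.,  55.]), 0.75), (array([260., 232.,  30.,  50.]), 0.71), (array([371., 306.,  12.,  14.]), 0.48)] [(array([261., 225.]), 0.89), (array([332., 224.]), 0.79), (array([453., 160.]), 0.75), (array([195., 225.]), 0.72)]
```

View pics/scene0.png

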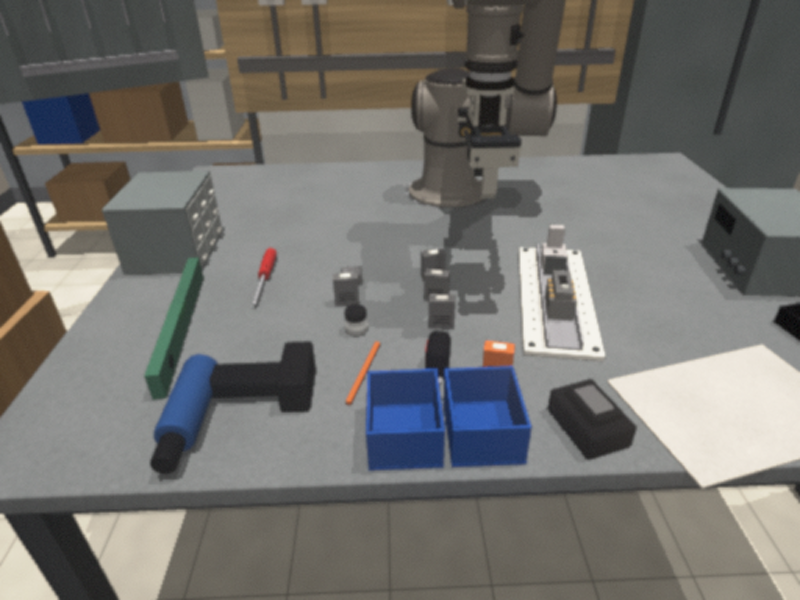

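View pics/side0.png

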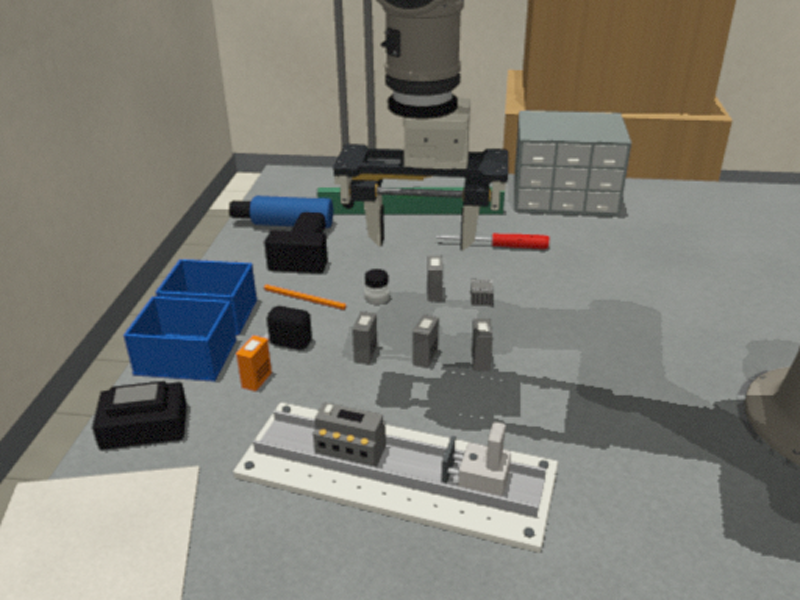

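View pics/wrist0.png

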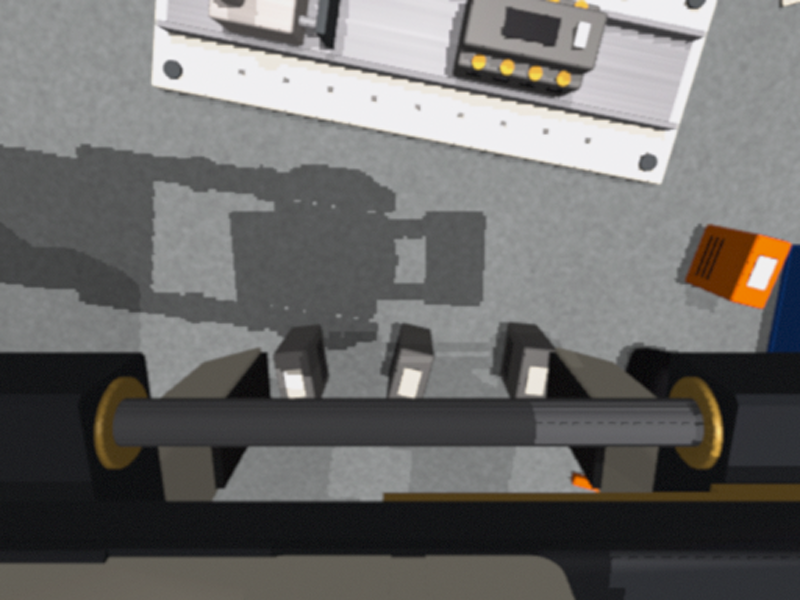

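send_rows:
  moves:
    - [[25, -50, 0], [0, 0, 0], 91]
    - [[25, -50, 0], [0, 0, 0], 91]
    - [[0, -40, 0], [0, 0, 0], 91]
    - [[0, 0, 0], [0, 0, 0], 91]

```text
time: 1.95
tool_pos: [524.6, -51.3, 353.4]
tcp_rot: [-1.573, 0.0, -1.57]
contact_force: [-0.5, -0.4, -0.1]
grip_width: 91.3
```

```bash
python3 - <<'E'
from h import *
print(bot.get_obs()['tool_pos'])
n='wrist'
im=viewer.capture(n); cv2.imwrite('pics/w1raw.png',im); cv2.imwrite(f'pics/w1.png',cv2.resize(im,(800,600),interpolation=cv2.INTER_CUBIC))
K,r,t=cam(n); np.savez('w1cam.npz',K=K,r=r,t=t); R=cv2.Rodrigues(r)[0];print(-R.T@t,R)
for t in ['plate','module','clamp','spacer_a']:
        print(n,t,[(np.round(d['extent']),round(d['conf'],2)) for d in find_in(n,t)], [(np.round(d['point']),round(d['conf'],2)) for d in spot_point(n,t)])
E
```

```text
[524.61487851 -51.34419857 353.43113504]
[524.89284273  18.07161352 526.01024933] [[ 9.99989742e-01  5.89683877e-04 -4.49082857e-03]
 [ 1.72351193e-03 -9.66442072e-01  2.56878864e-01]
 [-4.18864834e-03 -2.56883969e-01 -9.66433175e-01]]
wrist plate [(array([272.,  38., 260.,  76.]), 0.74)] [(array([273.,   9.]), 0.79)]
wrist module [(array([316.,  19.,  69.,  37.]), 0.76)] [(array([286.,   6.]), 0.68)]
wrist clamp [(array([204.,   6.,  54.,   8.]), 0.87)] [(array([319., 163.]), 0.21)]
wrist spacer_a [(array([262., 168.,  25.,  38.]), 0.87), (array([210., 170.,  24.,  38.]), 0.86), (array([415., 115.,  43.,  40.]), 0.73), (array([318., 168.,  27.,  39.]), 0.71), (array([263., 270.,  16.,  41.]), 0.67)] [(array([315., 161.]), 0.92), (array([212., 164.]), 0.81), (array([264., 164.]), 0.71), (array([406., 113.]), 0.61), (array([264., 262.]), 0.56)]
```

View pics/w1.png

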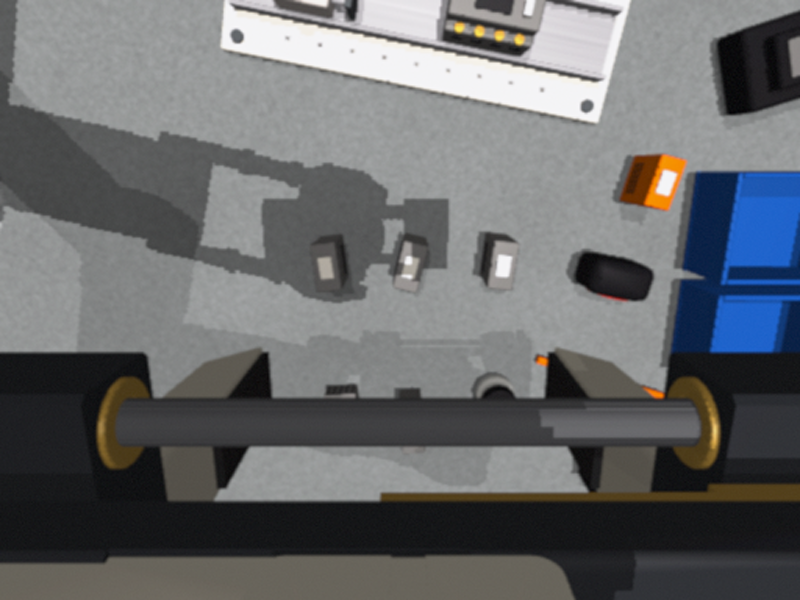

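```bash
python3 - <<'E'
import cv2
im=cv2.imread('pics/w1raw.png')
cv2.imwrite('pics/w1c.png',cv2.resize(im[140:200,190:350],None,fx=5,fy=5,interpolation=cv2.INTER_CUBIC))
im=viewer=None
from h import *
im=viewer.capture('side'); cv2.imwrite('pics/s1.png',cv2.resize(im[245:355,145:365],None,fx=3.6,fy=3.6,interpolation=cv2.INTER_CUBIC))
E
```

```text
(no output)
```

View pics/w1c.png

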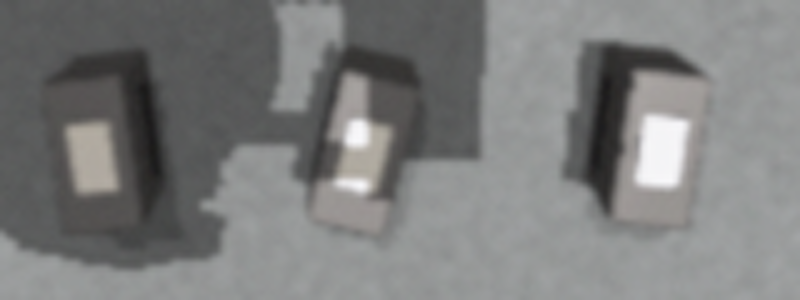

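View pics/s1.png

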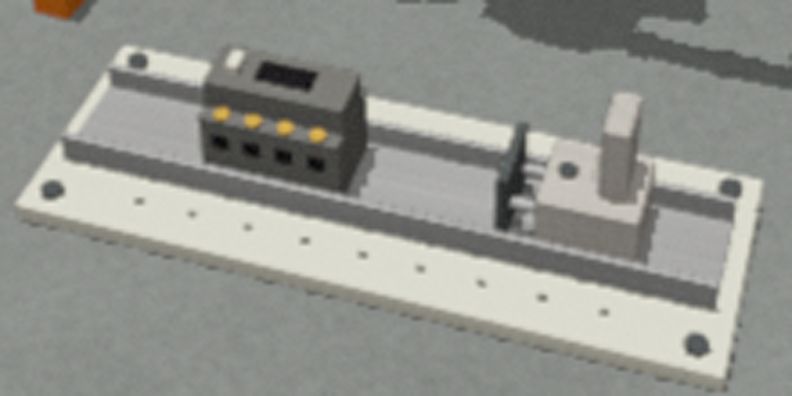

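```bash
cat > fit.py <<'E'
from h import *
from scipy.optimize import least_squares
z=np.load('w1cam.npz')
def wz(px,zz):
    R=cv2.Rodrigues(z['r'])[0]; c=-R.T@z['t']; d=R.T@np.linalg.solve(z['K'],np.array([px[0],px[1],1.])); return c+d*(zz-c[2])/d[2]
if __name__=='__main__':
    for k,cs in dict(A=[(45,82),(120,75),(140,225),(65,232)],B=[(340,68),(415,88),(383,235),(310,215)],C=[(632,75),(710,78),(688,225),(612,222)]).items():
        P=np.array([wz((190+a/5-.4,140+b/5-.4),60)[:2] for a,b in cs])
        r=(P[:2].mean(0)-P[2:].mean(0))
        print(k,P.mean(0).round(1),'len',np.linalg.norm(r).round(1),'thk',np.linalg.norm(P[1]-P[0]).round(1),np.linalg.norm(P[2]-P[3]).round(1),'ang of width axis from +y (deg)',np.degrees(np.arctan2(-r[0],r[1])).round(1))
    S=lambda a,b:(145+a/3.6-.4,245+b/3.6-.4)
    pc=[(120,45),(17,205),(725,375),(763,180)]
    print('side', [onz('side',S(*p),12).round(1)[:2] for p in pc])
    print('wr', [wz((a*.64-.2,b*.64-.2),12).round(1)[:2] for a,b in [(221,48),(600,123)]])
    print('module top gap corners',[onz('side',S(*p),76).round(1)[:2] for p in [(345,100),(362,75)]])
    print('fin top', onz('side',S(622,100),98).round(1))
E
python3 fit.py
```

```text
A [446.8 -74.3] len 44.2 thk 21.6 22.1 ang of width axis from +y (deg) 5.2
B [524.5 -73.6] len 44.0 thk 22.1 22.1 ang of width axis from +y (deg) -11.6
C [610.3 -73.1] len 43.2 thk 22.2 22.2 ang of width axis from +y (deg) -5.3
side [array([705.1,  55.4]), array([725.5, 182.2]), array([373.9, 246.5]), array([350.6, 120.9])]
wr [array([351.2, 119.9]), array([704.3,  54.8])]
module top gap corners [array([559.3, 155.5]), array([553.6, 136.5])]
fin top [426.2 164.6  98. ]
```

send_rows:
  moves:
    - [[0, 18, 0], [0, -10.6, 0], 80]
    - [[0, 18, 0], [0, -10.6, 0], 80]
    - [[0, 18, 0], [0, -10.6, 0], 80]
    - [[0, 18, 0], [0, -10.6, 0], 80]
    - [[0, 18, 0], [0, -10.6, 0], 80]
    - [[0, 18, 0], [0, -10.6, 0], 80]
    - [[0, 18, 0], [0, -10.6, 0], 80]
    - [[0, 18, 0], [0, -10.6, 0], 80]
    - [[0, 0, 0], [0, 0, 0], 80]

```text
time: 3.58
tool_pos: [521.7, -49.7, 200.1]
tcp_rot: [-1.569, 0.011, -0.067]
contact_force: [-0.1, 0.2, -0.0]
grip_width: 79.8
```

```bash
cat >> h.py <<'E'
def status(): 
    from scipy.spatial.transform import Rotation as Ro
    o=bot.get_obs(); p=np.array(o['tool_pos']); a=o['tcp_rot']; R=Ro.from_euler('xyz',a).as_matrix()
    return o,p,R
def goto(x,y,z,ang):
    "shift in tool frame and turn to have tool z (jaw) at world angle ang deg"
    o,p,R=status(); d=R.T@(np.array([x,y,z])-p); cur=np.degrees(np.arctan2(R[1,2],R[0,2]))
    print('t',o['time'],'pos',p.round(1),'jaw',cur.round(2),'tooly',R[:,1].round(3),'width',round(o['grip_width'],1),'F',np.round(o['contact_force'],1),'j6',round(o['joint_positions'][5],2))
    print('shift tool',d.round(1),'turn about tool y',round(-(ang-cur),2))
PC=np.array([539.2,151.3]); YAW=np.radians(-10.45)
def pl(x,y): c,s=np.cos(YAW),np.sin(YAW); return PC+np.array([c*x-s*y,s*x+c*y])
def topl(P): c,s=np.cos(YAW),np.sin(YAW); d=np.array(P)[:2]-PC; return np.array([c*d[0]+s*d[1],-s*d[0]+c*d[1]])
E
python3 - <<'E'
from h import *
goto(610.3,-73.1,46,84.7)
n='wrist';im=viewer.capture(n); cv2.imwrite(f'pics/w2.png',cv2.resize(im,(800,600),interpolation=cv2.INTER_CUBIC))
E
```

```text
t 3.575 pos [521.7 -49.7 200.1] jaw 86.16 tooly [-0.011  0.002 -1.   ] width 79.8 F [-0.1  0.2 -0. ] j6 -1.74
shift tool [ 91.6 153.1 -17.6] turn about tool y 1.46
```

View pics/w2.png

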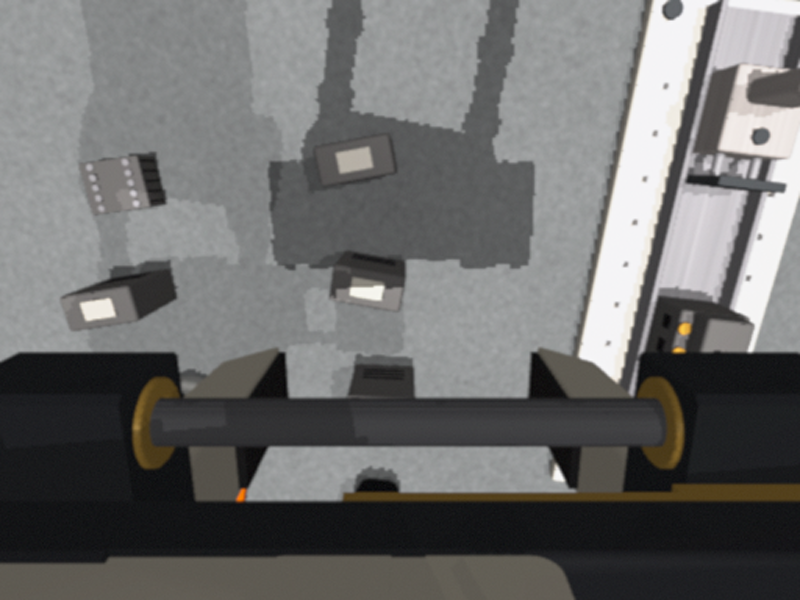

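send_rows:
  moves:
    - [[31, 20, -6], [0, 1.5, -0.6], 70]
    - [[31, 20, -6], [0, 0, 0], 70]
    - [[30, 20, -6], [0, 0, 0], 70]
    - [[0, 0, 0], [0, 0, 0], 70]

```text
time: 4.12
tool_pos: [617.3, -77.1, 144.4]
tcp_rot: [-1.571, -0.01, -0.112]
contact_force: [-0.4, 0.1, -0.7]
grip_width: 70.1
```

```bash
python3 - <<'E'
from h import *
goto(610.3,-73.1,46,84.7)
E
```

```text
t 4.125 pos [617.3 -77.1 144.4] jaw 83.61 tooly [ 0.01  -0.001 -1.   ] width 70.1 F [-0.4  0.1 -0.7] j6 -1.71
shift tool [-8.4 98.3  3.2] turn about tool y -1.09
```

send_rows:
  moves:
    - [[-7, 15, 3], [0, -1, 0.5], 70]
    - [[0, 0, 0], [0, 0, 0], 70]

```text
time: 4.38
tool_pos: [609.9, -72.8, 130.0]
tcp_rot: [-1.571, -0.002, -0.096]
contact_force: [0.1, 0.5, -0.5]
grip_width: 70.2
```

```bash
python3 - <<'E'
from h import *
goto(610.3,-73.1,46,84.7)
E
```

```text
t 4.375 pos [609.9 -72.8 130. ] jaw 84.52 tooly [ 0.002 -0.    -1.   ] width 70.2 F [ 0.1  0.5 -0.5] j6 -1.72
shift tool [ 0.3 84.  -0.3] turn about tool y -0.18
```

send_rows:
  moves:
    - [[0, 25, 0], [0, 0, 0], 70]
    - [[0, 25, 0], [0, 0, 0], 70]
    - [[0, 22, 0], [0, 0, 0], 70]
    - [[0, 10, 0], [0, 0, 0], 70]
    - [[0, 0, 0], [0, 0, 0], 70]
    - [[0, 0, 0], [0, 0, 0], 40]
    - [[0, 0, 0], [0, 0, 0], 40]
    - [[0, 0, 0], [0, 0, 0], 40]
    - [[0, 0, 0], [0, 0, 0], 40]

```text
time: 5.5
tool_pos: [612.0, -72.3, 54.8]
tcp_rot: [-1.573, -0.014, -0.097]
contact_force: [0.0, 0.0, 0.4]
grip_width: 40.6
```

```bash
python3 - <<'E'
from h import *
goto(*pl(0,0),160,79.55)
E
```

```text
t 5.5 pos [612.  -72.3  54.8] jaw 84.43 tooly [ 0.014 -0.003 -1.   ] width 40.6 F [0.  0.  0.4] j6 -1.72
shift tool [ -92.7 -106.9  215.3] turn about tool y 4.88
```

```bash
python3 - <<'E'
from h import *
for n in ['side','wrist','scene']:
  im=viewer.capture(n)
  if n=='side': im=im[120:320,100:366]
  if n=='scene': im=im[130:280,200:400]
  cv2.imwrite(f'pics/{n}3.png',cv2.resize(im,(800,600),interpolation=cv2.INTER_CUBIC))
print(bot.get_obs()['grip_width'])
E
```

```text
40.02970145618281
```

View pics/side3.png

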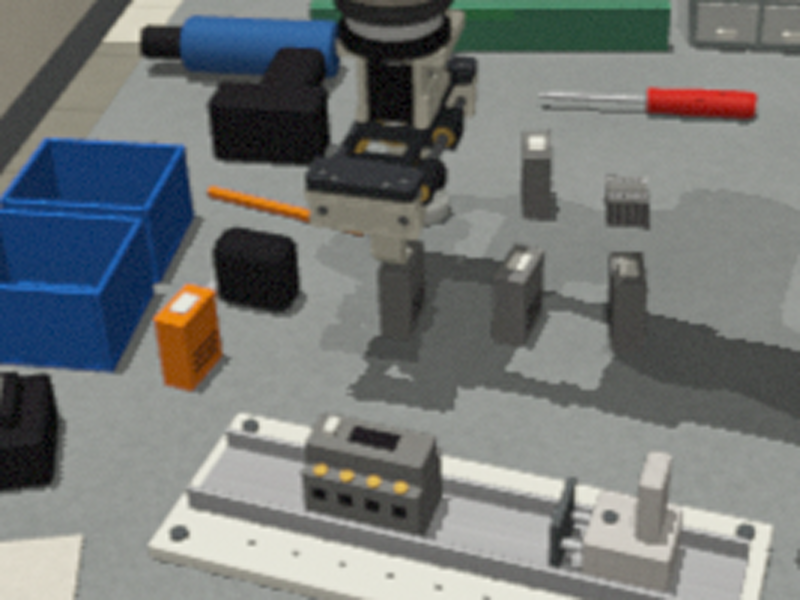

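View pics/scene3.png

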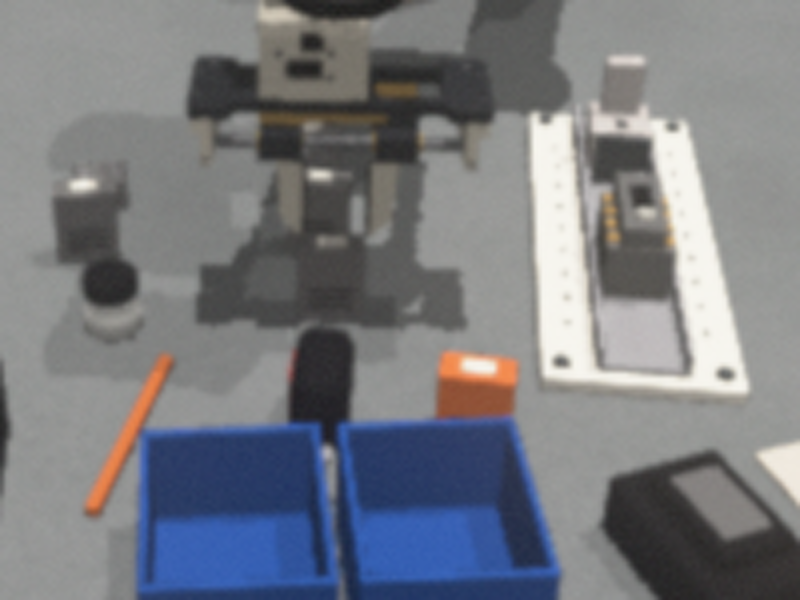

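View pics/wrist3.png

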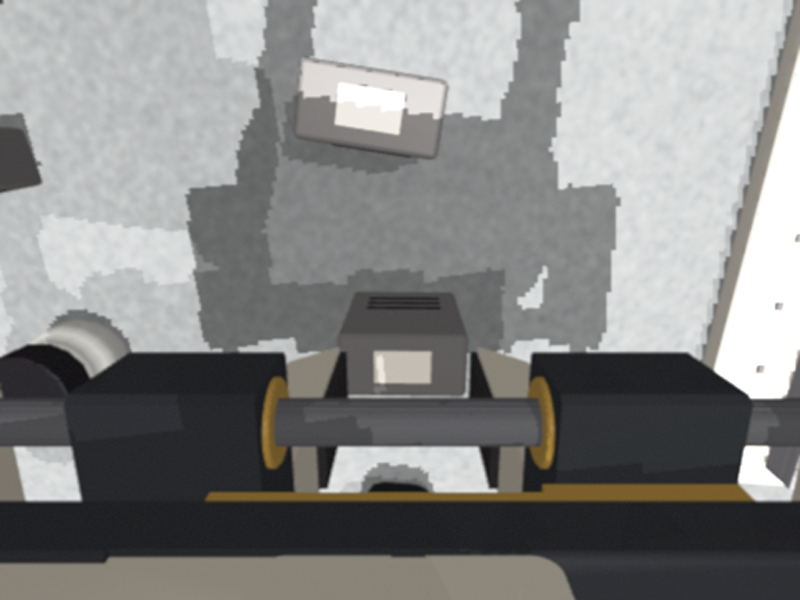

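```bash
python3 - <<'E'
from h import *
o,p,R=status(); print(p)
cv2.waitKey
def draw(n,crop,out,C,ang):
    im=viewer.capture(n)
    im=cv2.resize(im,None,fx=4,fy=4,interpolation=cv2.INTER_CUBIC)
    a=np.radians(ang-90); c,s=np.cos(a),np.sin(a)
    pts=[[C[0]+c*x-s*y,C[1]+s*x+c*y,z] for z in (0,60) for x,y in((-12,-23),(12,-23),(12,23),(-12,23))]
    q=np.round(proj(n,pts)*4+1.5).astype(int)
    for b in (0,4):
        for i in range(4): cv2.line(im,tuple(map(int,q[b+i])),tuple(map(int,q[b+(i+1)%4])),(0,255,255) if b else (0,0,255),1)
    tip=[p+R@np.array([dx,22,s*20]) for s in (-1,1) for dx in(-9.5,9.5)]
    for u in proj(n,tip)*4+1.5: cv2.circle(im,tuple(map(int,u)),4,(0,255,0),-1)
    for u in proj(n,[p])*4+1.5: cv2.circle(im,tuple(map(int,u)),4,(255,0,0),-1)
    x0,y0,x1,y1=[4*v for v in crop]
    cv2.imwrite(out,im[y0:y1,x0:x1])
draw('wrist',(170,170,350,320),'pics/d1.png',(610.3,-73.1),84.7)
draw('scene',(210,140,330,230),'pics/d2.png',(610.3,-73.1),84.7)
draw('side',(200,170,330,260),'pics/d3.png',(610.3,-73.1),84.7)
E
```

```text
[611.89346017 -72.23239405  54.57048968]
```

View pics/d1.png

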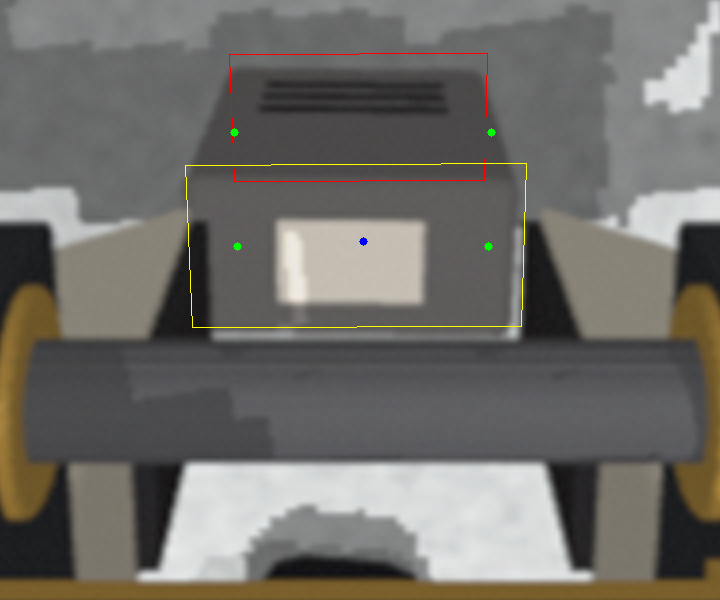

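View pics/d2.png

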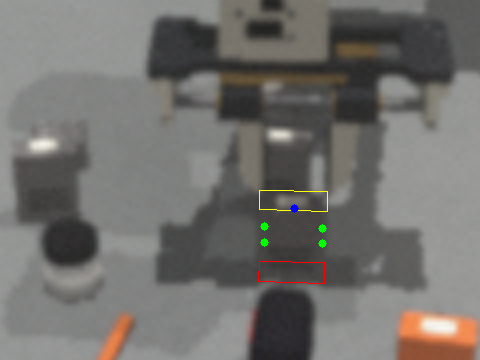

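View pics/d3.png

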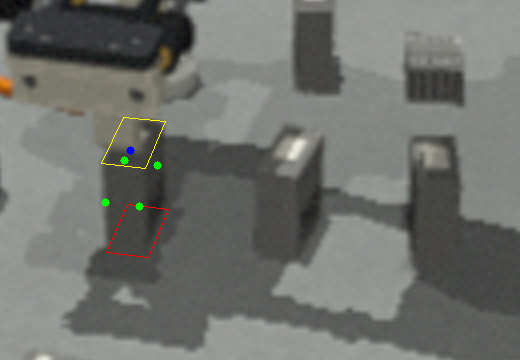

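```bash
python3 - <<'E'
from h import *
print(proj('side',[[525+s*(46+d),y,188] for s in(-1,1) for d in (0,19) for y in (-9,9)])*800/512)
print(proj('side',[[525+s*(46+d),0,210] for s in(-1,1) for d in (0,19)])*800/512)
o,p,R=status()
print(((proj('scene',[p+R@np.array([0,dy,s*(20+d)]) for s in (-1,1) for d in (0,19) for dy in (22,0)])-[210,140])*4).round(), o['contact_force'],o['grip_width'])
E
```

```text
[[458.49029589 269.70763044]
 [457.63539543 277.3289111 ]
 [474.20270744 270.52301235]
 [473.60746805 278.17794539]
 [383.54276069 265.81829341]
 [381.46820566 273.28005924]
 [368.29450655 265.02699855]
 [365.97563793 272.4565142 ]]
[[458.62882839 257.60539312]
 [474.67954417 258.40630492]
 [382.09212389 253.7863018 ]
 [366.52551224 253.00954623]]
[[263. 233.]
 [263. 206.]
 [235. 232.]
 [236. 206.]
 [321. 234.]
 [322. 207.]
 [349. 235.]
 [350. 208.]] [0.14730965 0.10734696 0.12851939] 39.90512188726931
```

send_rows:
  moves:
    - [[0, 0, 0], [0, 0, 0], 30]
    - [[0, 0, 0], [0, 0, 0], 30]

```text
time: 6.05
tool_pos: [611.8, -72.2, 54.3]
tcp_rot: [-1.573, -0.013, -0.097]
contact_force: [0.6, -0.3, -0.5]
grip_width: 30.7
```

```bash
python3 - <<'E'
from h import *
print(bot.finger_overhang,[a for a in dir(bot) if a[0]!='_'])
o=bot.get_obs();print(o['joint_positions'],o['tool_pos'])
for n in ['side','scene']:
  im=viewer.capture(n)
  im=im[140:290,170:370] if n=='side' else im[120:240,220:380]
  cv2.imwrite(f'pics/{n}4.png',cv2.resize(im,(800,600),interpolation=cv2.INTER_CUBIC))
E
```

```text
22.0 ['Unreachable', 'close_job', 'finger_overhang', 'get_obs']
[-2.41990207e-01  6.50087487e-01  1.46653057e+00  2.28372561e-04
  1.01138293e+00 -1.71563435e+00] [611.75016586 -72.23691359  54.2989678 ]
```

View pics/side4.png

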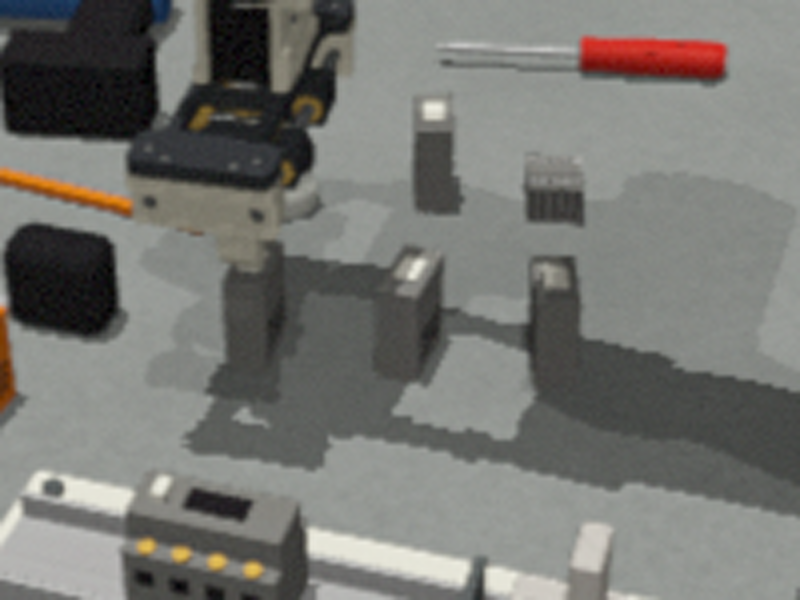

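View pics/scene4.png

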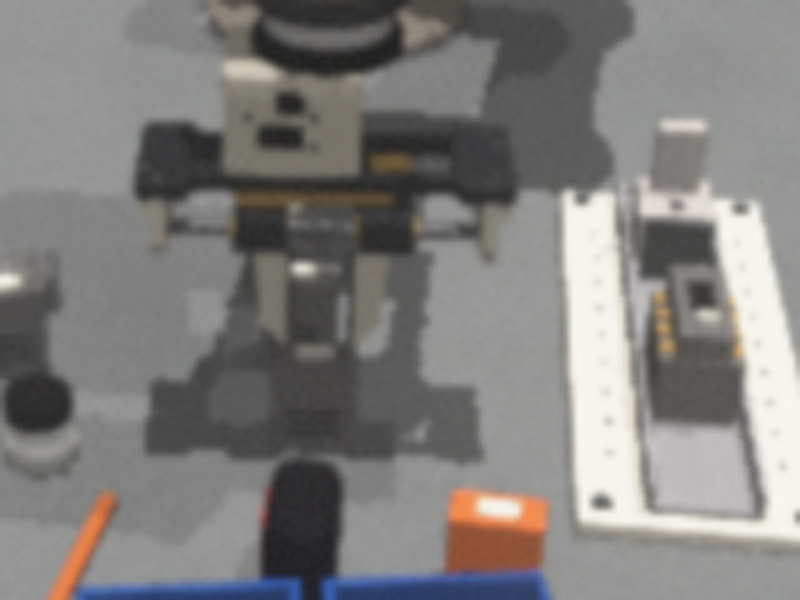

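```bash
python3 - <<'E'
from h import *
for z in (40,55,65,75,85): print(z,onz('side',(230,207),z).round(),onz('scene',(275,189),z).round(),onz('scene',(294,189),z).round())
E
```

```text
40 [621. -94.  40.] [575. -92.  40.] [578. -38.  40.]
55 [617. -72.  55.] [598. -94.  55.] [601. -41.  55.]
65 [614. -58.  65.] [613. -95.  65.] [616. -44.  65.]
75 [612. -44.  75.] [628. -96.  75.] [631. -46.  75.]
85 [609. -30.  85.] [644. -97.  85.] [647. -48.  85.]
```

send_rows:
  moves:
    - [[0, 0, 0], [0, 0, 0], 70]
    - [[0, 0, 0], [0, 0, 0], 70]
    - [[0, 0, 0], [0, 0, 0], 70]
    - [[-1, 10, 0], [0, 0, 0.7], 70]
    - [[0, 10, 0], [0, 0, 0], 70]
    - [[0, 0, 0], [0, 0, 0], 70]

```text
time: 6.9
tool_pos: [610.5, -72.1, 32.3]
tcp_rot: [-1.572, 0.001, -0.097]
contact_force: [-0.0, 0.6, -0.0]
grip_width: 69.8
```

```bash
python3 - <<'E'
from h import *
goto(610.3,-73.1,13,84.7)
for n in ['side','scene']:
  im=viewer.capture(n)
  im=im[140:290,170:370] if n=='side' else im[120:240,220:380]
  cv2.imwrite(f'pics/{n}5.png',cv2.resize(im,(800,600),interpolation=cv2.INTER_CUBIC))
E
```

```text
t 6.9 pos [610.5 -72.1  32.3] jaw 84.43 tooly [-0.001 -0.002 -1.   ] width 69.8 F [-0.   0.6 -0. ] j6 -1.71
shift tool [-0.  19.3 -1. ] turn about tool y -0.27
```

View pics/side5.png

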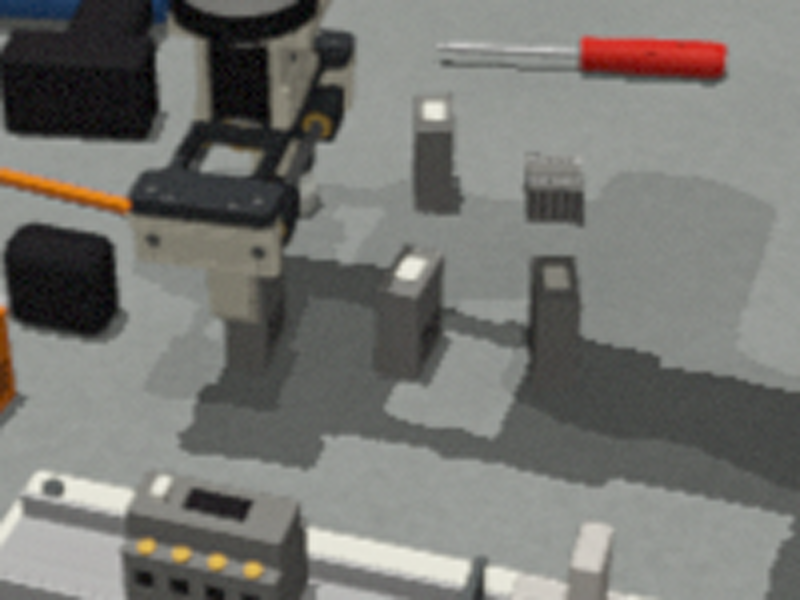

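View pics/scene5.png

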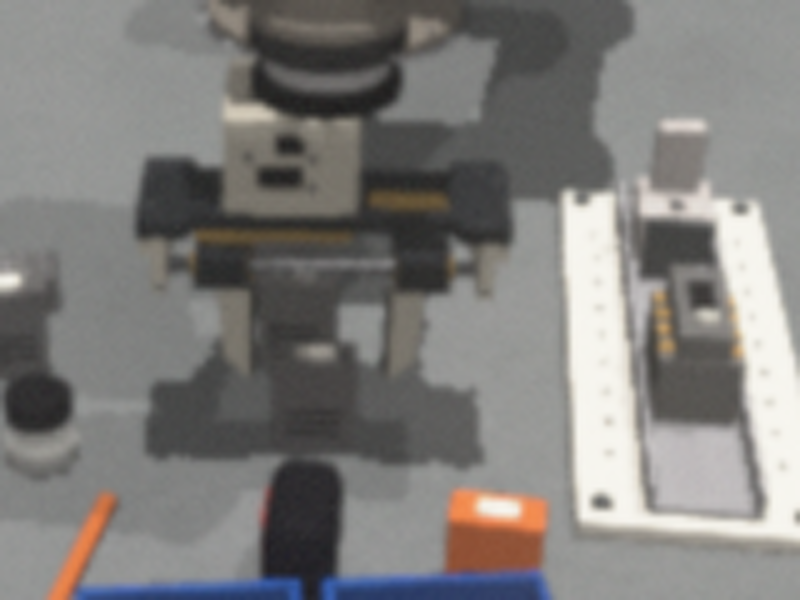

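```bash
python3 - <<'E'
from h import *
for z in (20,30,40,50,60): print(z,onz('side',(229,219.5),z).round(),onz('scene',(267,195),z).round(),onz('scene',(301,195),z).round())
E
```

```text
20 [621. -74.  20.] [ 574. -114.   20.] [580. -17.  20.]
30 [618. -60.  30.] [ 589. -115.   30.] [595. -20.  30.]
40 [616. -47.  40.] [ 604. -116.   40.] [609. -22.  40.]
50 [613. -33.  50.] [ 619. -117.   50.] [624. -25.  50.]
60 [610. -20.  60.] [ 633. -118.   60.] [639. -27.  60.]
```

send_rows:
  moves:
    - [[0, 10, 0], [0, 0, 0], 70]
    - [[0, 9, 0], [0, 0, 0], 70]
    - [[0, 0, 0], [0, 0, 0], 70]
    - [[0, 0, 0], [0, 0, 0], 38]
    - [[0, 0, 0], [0, 0, 0], 38]
    - [[0, 0, 0], [0, 0, 0], 38]
    - [[0, 0, 0], [0, 0, 0], 38]
    - [[0, 0, 0], [0, 0, 0], 38]

```text
time: 8.0
tool_pos: [611.6, -72.4, 13.8]
tcp_rot: [-1.573, -0.003, -0.097]
contact_force: [0.2, -0.4, -0.4]
grip_width: 45.9
```

```bash
python3 - <<'E'
from h import *
goto(*pl(0,0),13,79.55)
for n in ['wrist','scene']:
  im=viewer.capture(n)
  im=im[140:290,170:370] if n=='side' else im[120:240,220:380] if n=='scene' else im
  cv2.imwrite(f'pics/{n}6.png',cv2.resize(im,(800,600),interpolation=cv2.INTER_CUBIC))
E
```

```text
t 8.0 pos [611.6 -72.4  13.8] jaw 84.43 tooly [ 0.002 -0.002 -1.   ] width 45.9 F [ 0.2 -0.4 -0.4] j6 -1.71
shift tool [-9.380e+01  1.000e-01  2.156e+02] turn about tool y 4.88
```

View pics/wrist6.png

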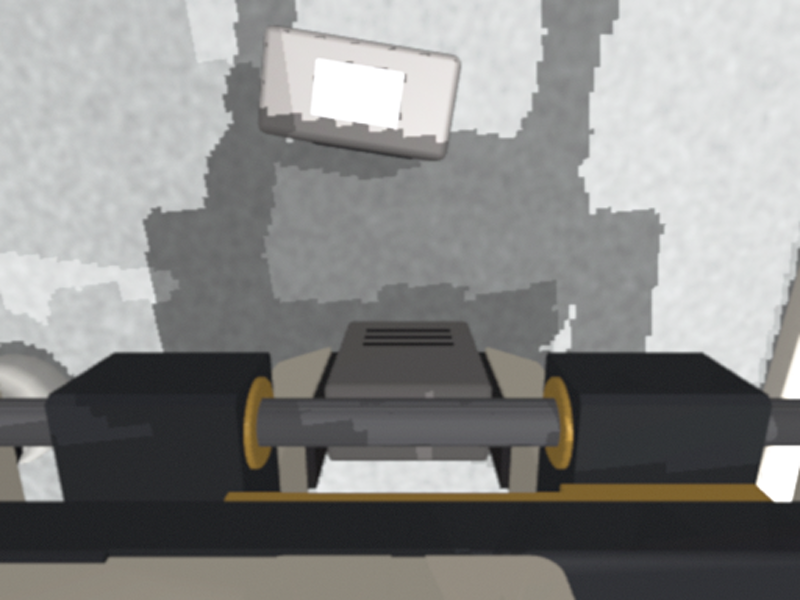

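View pics/scene6.png

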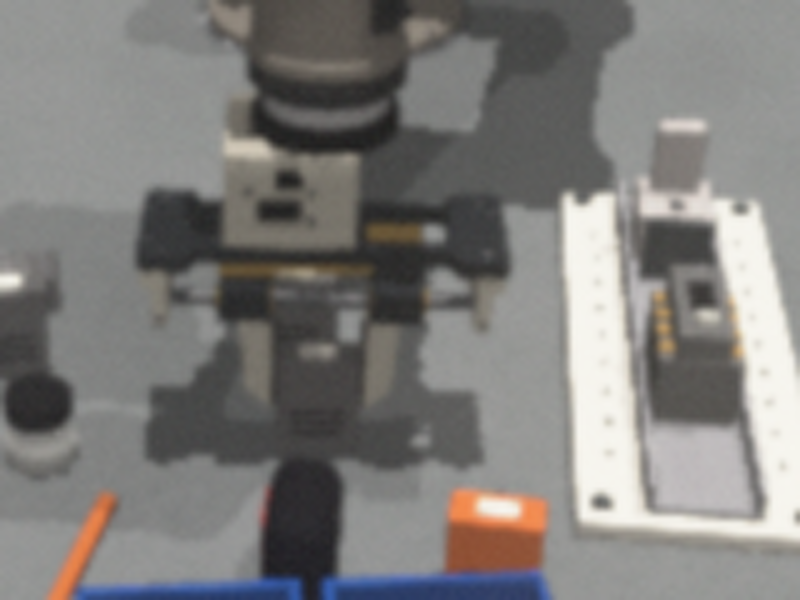

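send_rows:
  moves:
    - [[0, -15, 0], [0, 0, 0], 38]
    - [[0, -35, 0], [0, 0, 0], 38]
    - [[0, -35, 0], [0, 0, 0], 38]
    - [[-20, -15, 40], [0, 2.5, 0], 38]
    - [[-25, 0, 50], [0, 2.4, 0], 38]
    - [[-25, 0, 50], [0, 0, 0], 38]
    - [[-15, 0, 50], [0, 0, 0], 38]
    - [[0, 0, 0], [0, 0, 0], 38]

```text
time: 9.1
tool_pos: [557.9, 133.0, 125.1]
tcp_rot: [-1.57, -0.013, -0.188]
contact_force: [-0.7, -0.1, -0.9]
grip_width: 45.8
```

```bash
python3 - <<'E'
from h import *
goto(*(pl(1,0)+[0,.7]),60,79.55)
E
```

```text
t 9.1 pos [557.9 133.  125.1] jaw 79.21 tooly [ 0.013 -0.002 -1.   ] width 45.8 F [-0.7 -0.1 -0.9] j6 -1.28
shift tool [-21.7  64.8  15.1] turn about tool y -0.34
```

send_rows:
  moves:
    - [[-20, 15, 14], [0, -0.3, 0.7], 38]
    - [[0, 0, 0], [0, 0, 0], 38]
    - [[0, 0, 0], [0, 0, 0], 38]

```text
time: 9.48
tool_pos: [542.8, 149.2, 112.5]
tcp_rot: [-1.57, -0.006, -0.183]
contact_force: [-0.3, -0.3, -0.4]
grip_width: 45.7
```

```bash
python3 - <<'E'
from h import *
goto(*(pl(1,0)+[0,.7]),60,79.55)
for n in ['wrist','side']:
  im=viewer.capture(n)
  im=im[180:350,145:372] if n=='side' else im
  cv2.imwrite(f'pics/{n}7.png',cv2.resize(im,(800,600),interpolation=cv2.INTER_CUBIC))
E
```

```text
t 9.475 pos [542.8 149.2 112.5] jaw 79.52 tooly [ 0.006 -0.    -1.   ] width 45.7 F [-0.3 -0.3 -0.4] j6 -1.25
shift tool [-3.3 52.5  2. ] turn about tool y -0.03
```

View pics/wrist7.png

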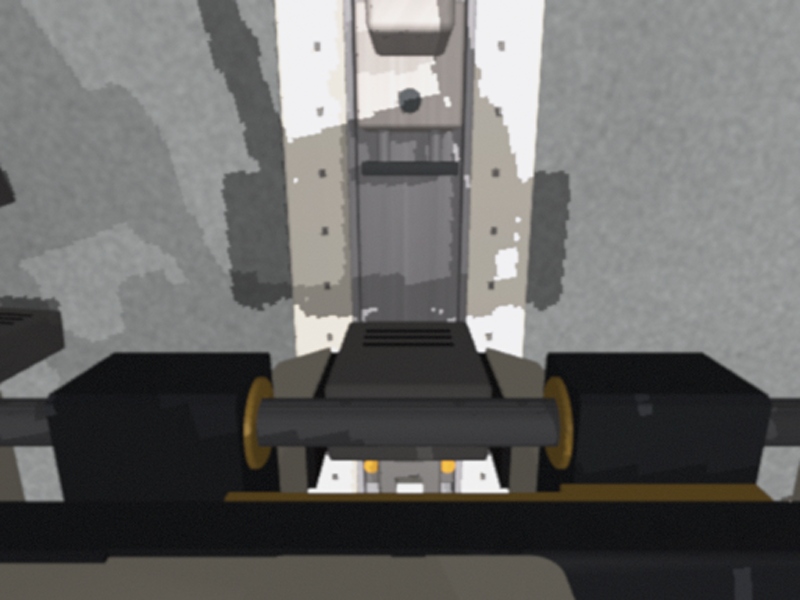

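View pics/side7.png

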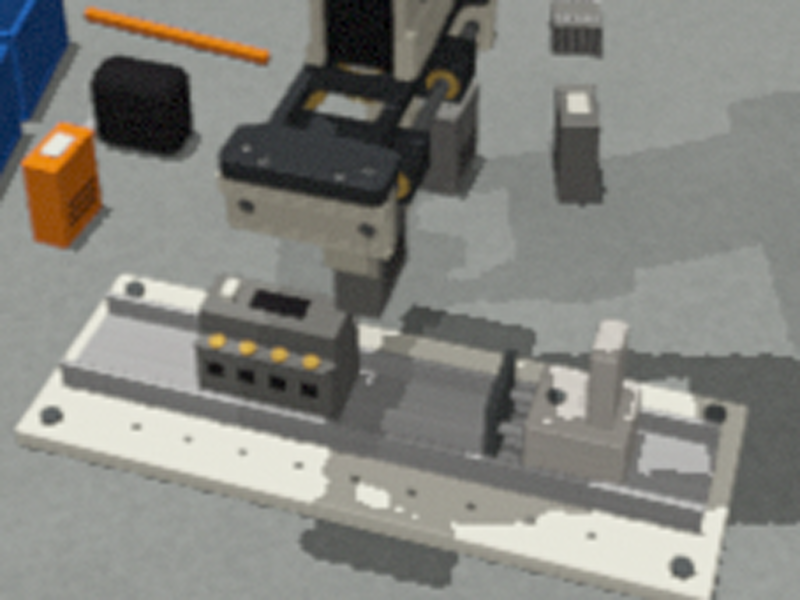

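send_rows:
  moves:
    - [[-5, 20, 2], [0, 0, 0.2], 38]
    - [[0, 20, 0], [0, 0, 0], 38]
    - [[0, 15, 0], [0, 0, 0], 38]
    - [[0, 0, 0], [0, 0, 0], 38]

```text
time: 10.07
tool_pos: [541.2, 149.4, 57.5]
tcp_rot: [-1.569, -0.006, -0.187]
contact_force: [0.1, -0.3, -1.5]
grip_width: 45.7
```

```bash
python3 - <<'E'
from h import *
goto(*(pl(-1,0)+[0,.7]),35,79.55)
for n in ['wrist','side']:
  im=viewer.capture(n)
  im=im[180:350,145:372] if n=='side' else im
  cv2.imwrite(f'pics/{n}8.png',cv2.resize(im,(800,600),interpolation=cv2.INTER_CUBIC))
E
```

```text
t 10.075 pos [541.2 149.4  57.5] jaw 79.27 tooly [ 0.006  0.001 -1.   ] width 45.7 F [ 0.1 -0.3 -1.5] j6 -1.25
shift tool [-3.6 22.5  2.2] turn about tool y -0.28
```

View pics/side8.png

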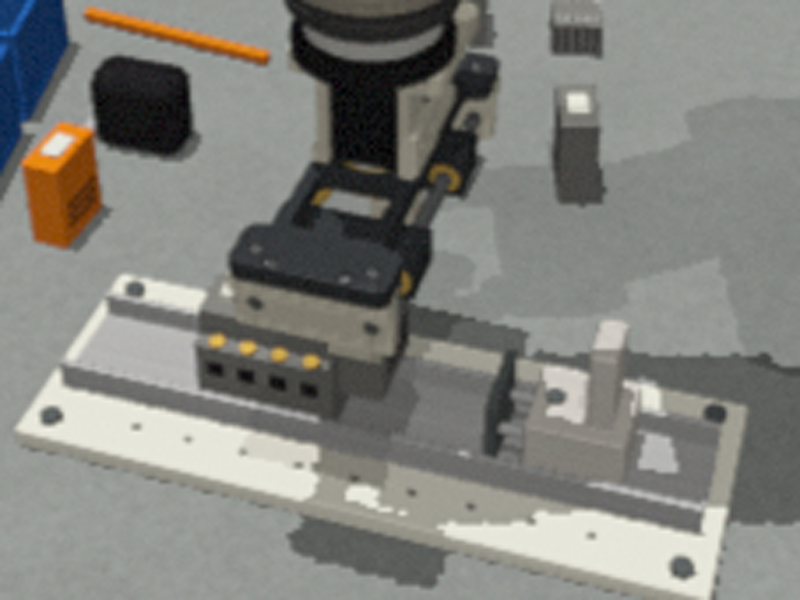

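send_rows:
  moves:
    - [[-3.5, 2, 2], [0, -0.3, 0.3], 38]
    - [[0, 12, 0], [0, 0, 0], 38]
    - [[0, 8, 0], [0, 0, 0], 38]
    - [[0, 0, 0], [0, 0, 0], 38]

```text
time: 10.68
tool_pos: [539.7, 152.8, 36.6]
tcp_rot: [-1.568, -0.005, -0.181]
contact_force: [-0.5, -0.3, -0.6]
grip_width: 45.8
```

```bash
python3 - <<'E'
from h import *
goto(*(pl(-1,0)+[0,.7]),30,79.55)
for n in ['wrist']:
  im=viewer.capture(n)
  cv2.imwrite(f'pics/{n}9.png',cv2.resize(im,(800,600),interpolation=cv2.INTER_CUBIC))
E
```

```text
t 10.675 pos [539.7 152.8  36.6] jaw 79.62 tooly [ 0.005  0.002 -1.   ] width 45.8 F [-0.5 -0.3 -0.6] j6 -1.25
shift tool [-1.4  6.6 -0.8] turn about tool y 0.07
```

View pics/wrist9.png

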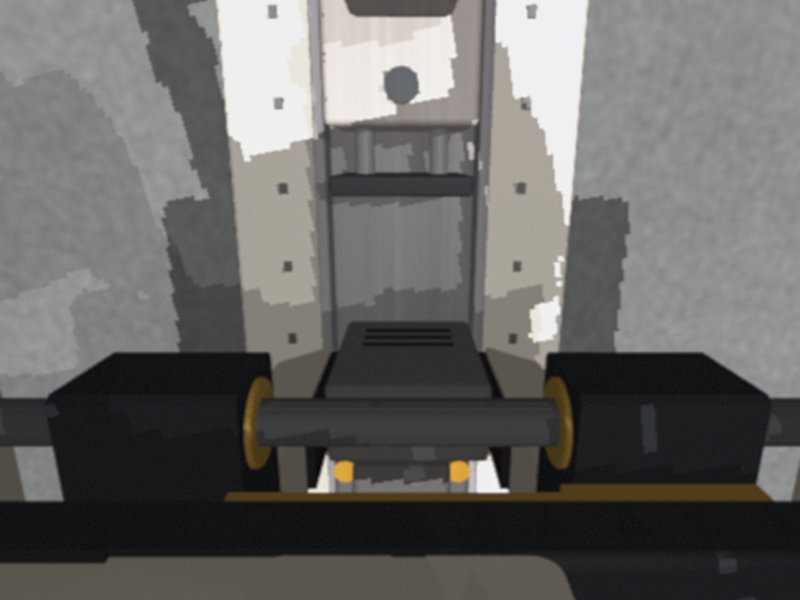

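send_rows:
  moves:
    - [[-1, 4, -0.7], [0, 0, 0.2], 38]
    - [[0, 2, 0], [0, 0, 0], 38]
    - [[0, 0, 0], [0, 0, 0], 38]

```text
time: 11.1
tool_pos: [539.0, 152.3, 30.8]
tcp_rot: [-1.567, -0.002, -0.181]
contact_force: [0.5, 1.0, 0.1]
grip_width: 45.8
```

```bash
python3 - <<'E'
from h import *
goto(*(pl(-1,0)+[0,.7]),30,79.55)
E
```

```text
t 11.1 pos [539.  152.3  30.8] jaw 79.61 tooly [ 0.003  0.003 -1.   ] width 45.8 F [0.5 1.  0.1] j6 -1.25
shift tool [-0.7  0.8 -0.2] turn about tool y 0.06
```

send_rows:
  moves:
    - [[3, 0.5, -0.2], [0, 0, 0], 38]
    - [[0, 0, 0], [0, 0, 0], 38]

```text
time: 11.35
tool_pos: [542.4, 151.5, 30.5]
tcp_rot: [-1.567, -0.003, -0.181]
contact_force: [0.0, -0.3, -0.2]
grip_width: 45.7
```

send_rows:
  moves:
    - [[3, 0, 0], [0, 0, 0], 38]
    - [[0, 0, 0], [0, 0, 0], 38]

```text
time: 11.6
tool_pos: [545.5, 150.9, 30.6]
tcp_rot: [-1.567, -0.003, -0.181]
contact_force: [-0.4, -0.4, -0.7]
grip_width: 46.0
```

send_rows:
  moves:
    - [[2, 0, 0], [0, 0, 0], 38]
    - [[0, 0, 0], [0, 0, 0], 38]

```text
time: 11.85
tool_pos: [545.2, 150.8, 30.1]
tcp_rot: [-1.568, 0.002, -0.181]
contact_force: [0.7, 0.2, -0.7]
grip_width: 46.1
```

send_rows:
  moves:
    - [[3, 0, 0], [0, 0, 0], 38]
    - [[0, 0, 0], [0, 0, 0], 38]

```text
time: 12.1
tool_pos: [544.9, 150.7, 29.6]
tcp_rot: [-1.569, 0.009, -0.181]
contact_force: [-0.6, -0.0, -0.6]
grip_width: 46.0
```

send_rows:
  moves:
    - [[3, 0, 0], [0, 0, 0], 38]

```text
time: 12.22
tool_pos: [545.0, 150.7, 29.5]
tcp_rot: [-1.57, 0.015, -0.181]
contact_force: [-17.0, 4.0, 12.0]
grip_width: 45.9
```

send_rows:
  moves:
    - [[0, 0, 0], [0, 0, 0], 38]
    - [[0, 0, 0], [0, 0, 0], 58]
    - [[0, 0, 0], [0, 0, 0], 62]
    - [[0, 0, 0], [0, 0, 0], 62]

```text
time: 12.72
tool_pos: [546.9, 150.5, 30.1]
tcp_rot: [-1.569, 0.012, -0.181]
contact_force: [0.3, 0.2, -0.2]
grip_width: 61.7
```

```bash
python3 - <<'E'
from h import *
goto(524.5,-73.6,60,78.4)
print(topl(status()[1]))
E
```

```text
t 12.725 pos [546.9 150.5  30.1] jaw 79.62 tooly [-0.011  0.004 -1.   ] width 61.7 F [ 0.3  0.2 -0.2] j6 -1.26
shift tool [  17.9  -30.5 -224.5] turn about tool y 1.22
[7.7549387  0.64714075]
```

send_rows:
  moves:
    - [[-1, -15, 0], [0, 0, -0.6], 66]
    - [[0, -40, 0], [0, 0, 0], 70]
    - [[0, -40, 0], [0, 0, 0], 70]
    - [[5, 0, -50], [0, 0.6, 0], 70]
    - [[5, 0, -55], [0, 0.6, 0], 70]
    - [[5, 0, -55], [0, 0, 0], 70]
    - [[3, 0, -55], [0, 0, 0], 70]
    - [[0, 0, 0], [0, 0, 0], 70]
    - [[0, 0, 0], [0, 0, 0], 70]

```text
time: 13.85
tool_pos: [524.4, -69.6, 137.2]
tcp_rot: [-1.569, -0.016, -0.201]
contact_force: [-0.5, 0.2, 0.0]
grip_width: 69.6
```

```bash
python3 - <<'E'
from h import *
goto(524.5,-73.6,14,78.4)
for n in ['wrist','side']:
  im=viewer.capture(n)
  im=im[180:350,145:372] if n=='side' else im
  cv2.imwrite(f'pics/{n}10.png',cv2.resize(im,(800,600),interpolation=cv2.INTER_CUBIC))
E
```

```text
t 13.85 pos [524.4 -69.6 137.2] jaw 78.49 tooly [ 0.016 -0.002 -1.   ] width 69.6 F [-0.5  0.2  0. ] j6 -1.65
shift tool [ -1.  123.2  -4.1] turn about tool y 0.09
```

View pics/side10.png

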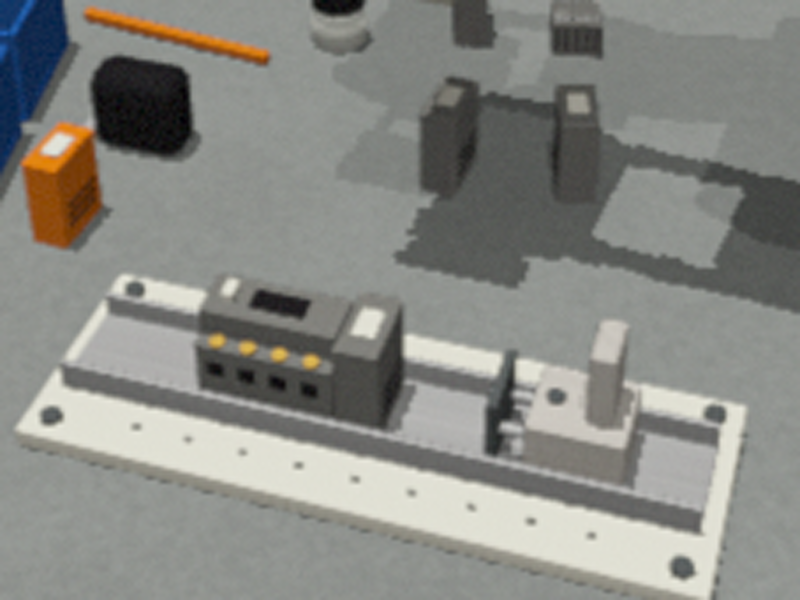

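View pics/wrist10.png

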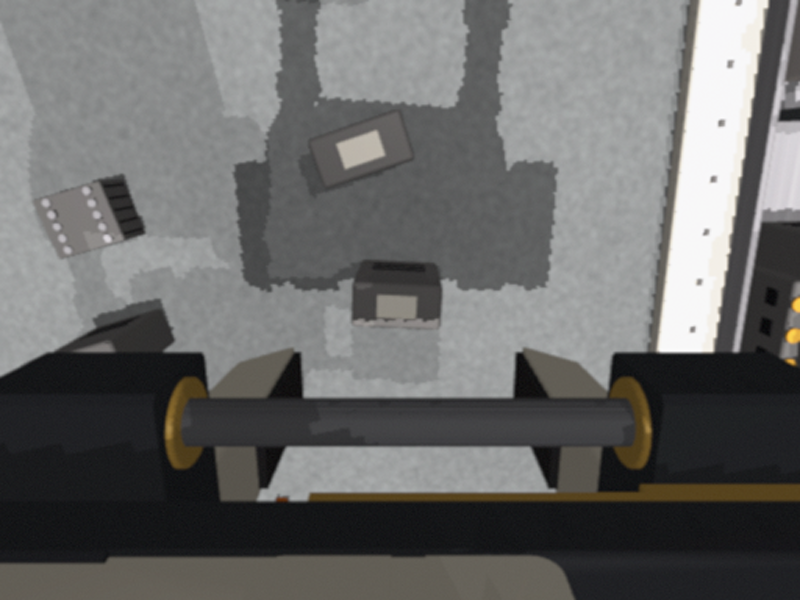

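send_rows:
  moves:
    - [[-1, 25, -3.5], [0, 0, 0.9], 70]
    - [[0, 25, 0], [0, 0, 0], 70]
    - [[0, 15, 0], [0, 0, 0], 70]
    - [[0, 0, 0], [0, 0, 0], 70]

```text
time: 14.45
tool_pos: [524.7, -67.4, 71.3]
tcp_rot: [-1.569, -0.002, -0.191]
contact_force: [-1.0, 1.0, -0.3]
grip_width: 70.1
```

```bash
python3 - <<'E'
from h import *
goto(525,-73,14,78.4)
E
```

```text
t 14.45 pos [524.7 -67.4  71.3] jaw 79.03 tooly [ 0.002  0.001 -1.   ] width 70.1 F [-1.   1.  -0.3] j6 -1.65
shift tool [ 1.3 57.3 -5.6] turn about tool y 0.63
```

send_rows:
  moves:
    - [[1, 4, -5], [0, -0.6, 0], 70]
    - [[0, 0, 0], [0, 0, 0], 70]
    - [[0, 0, 0], [0, 0, 0], 70]

```text
time: 14.82
tool_pos: [526.1, -72.6, 68.9]
tcp_rot: [-1.57, -0.005, -0.179]
contact_force: [1.2, 0.0, 0.8]
grip_width: 69.8
```

```bash
python3 - <<'E'
from h import *
goto(525,-73,14,78.4)
E
```

```text
t 14.825 pos [526.1 -72.6  68.9] jaw 79.73 tooly [ 0.005  0.    -1.   ] width 69.8 F [1.2 0.  0.8] j6 -1.68
shift tool [-1.3 54.9 -0.6] turn about tool y 1.33
```

send_rows:
  moves:
    - [[-1, 18, -0.5], [0, 1.3, 0.3], 70]
    - [[0, 18, 0], [0, 0, 0], 70]
    - [[0, 16, 0], [0, 0, 0], 70]
    - [[0, 3, 0], [0, 0, 0], 70]
    - [[0, 0, 0], [0, 0, 0], 70]

```text
time: 15.45
tool_pos: [524.4, -73.1, 9.9]
tcp_rot: [-1.57, 0.002, -0.207]
contact_force: [0.6, 0.2, 0.6]
grip_width: 70.0
```

```bash
python3 - <<'E'
from h import *
goto(525,-73,14,78.4)
E
```

```text
t 15.45 pos [524.4 -73.1   9.9] jaw 78.13 tooly [-0.001  0.002 -1.   ] width 70.0 F [0.6 0.2 0.6] j6 -1.65
shift tool [ 0.5 -4.1  0.2] turn about tool y -0.27
```

send_rows:
  moves:
    - [[0, -4, 0], [0, 0, 0], 70]
    - [[0, 0, 0], [0, 0, 0], 38]
    - [[0, 0, 0], [0, 0, 0], 38]
    - [[0, 0, 0], [0, 0, 0], 38]
    - [[0, 0, 0], [0, 0, 0], 38]
    - [[0, 0, 0], [0, 0, 0], 38]

```text
time: 16.2
tool_pos: [525.4, -73.4, 15.7]
tcp_rot: [-1.57, -0.001, -0.207]
contact_force: [-0.7, -0.3, -0.6]
grip_width: 45.9
```

```bash
python3 - <<'E'
from h import *
goto(*(pl(-24,0)+[0,.7]),60,79.55)
E
```

```text
t 16.2 pos [525.4 -73.4  15.7] jaw 78.12 tooly [ 0.001  0.001 -1.   ] width 45.9 F [-0.7 -0.3 -0.6] j6 -1.65
shift tool [-56.8 -44.1 222.8] turn about tool y -1.43
```

send_rows:
  moves:
    - [[0, -15, 0], [0, 0, 0], 38]
    - [[0, -40, 0], [0, 0, 0], 38]
    - [[0, -40, 0], [0, 0, 0], 38]
    - [[-14, 0, 50], [0, -0.7, 0], 38]
    - [[-14, 0, 55], [0, -0.7, 0], 38]
    - [[-14, 0, 55], [0, 0, 0], 38]
    - [[-14, 0, 52], [0, 0, 0], 38]
    - [[0, 0, 0], [0, 0, 0], 38]
    - [[0, 0, 0], [0, 0, 0], 38]

```text
time: 17.32
tool_pos: [512.9, 150.7, 122.7]
tcp_rot: [-1.568, -0.011, -0.185]
contact_force: [0.7, -0.0, -1.0]
grip_width: 45.8
```

```bash
python3 - <<'E'
from h import *
goto(*(pl(-24,0)+[0,.7]),60,79.55)
E
```

```text
t 17.325 pos [512.9 150.7 122.7] jaw 79.43 tooly [ 0.012  0.001 -1.   ] width 45.8 F [ 0.7 -0.  -1. ] j6 -1.24
shift tool [ 0.9 62.8  5.9] turn about tool y -0.12
```

send_rows:
  moves:
    - [[1, 10, 6], [0, 0, 0.6], 38]
    - [[0, 20, 0], [0, 0, 0], 38]
    - [[0, 25, 0], [0, 0, 0], 38]
    - [[0, 5, 0], [0, 0, 0], 38]
    - [[0, 0, 0], [0, 0, 0], 38]

```text
time: 17.95
tool_pos: [517.3, 152.1, 60.6]
tcp_rot: [-1.568, 0.0, -0.193]
contact_force: [-0.2, -0.0, -0.5]
grip_width: 45.7
```

```bash
python3 - <<'E'
from h import *
goto(*(pl(-24,0)+[0,.3]),36,79.55)
for n in ['wrist','side']:
  im=viewer.capture(n)
  im=im[180:350,145:372] if n=='side' else im
  cv2.imwrite(f'pics/{n}11.png',cv2.resize(im,(800,600),interpolation=cv2.INTER_CUBIC))
E
```

```text
t 17.95 pos [517.3 152.1  60.6] jaw 78.95 tooly [ 0.     0.003 -1.   ] width 45.7 F [-0.2 -0.  -0.5] j6 -1.24
shift tool [-2.4 24.6  3.4] turn about tool y -0.6
```

View pics/wrist11.png

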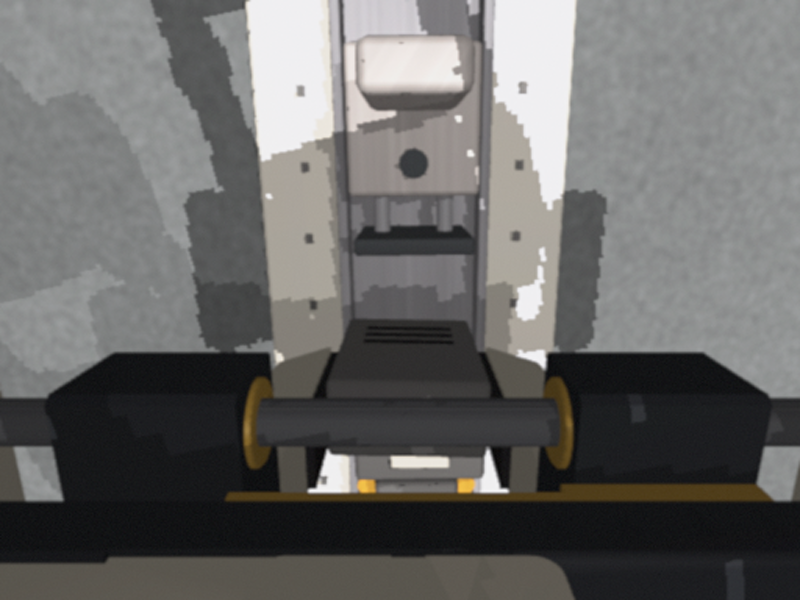

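View pics/side11.png

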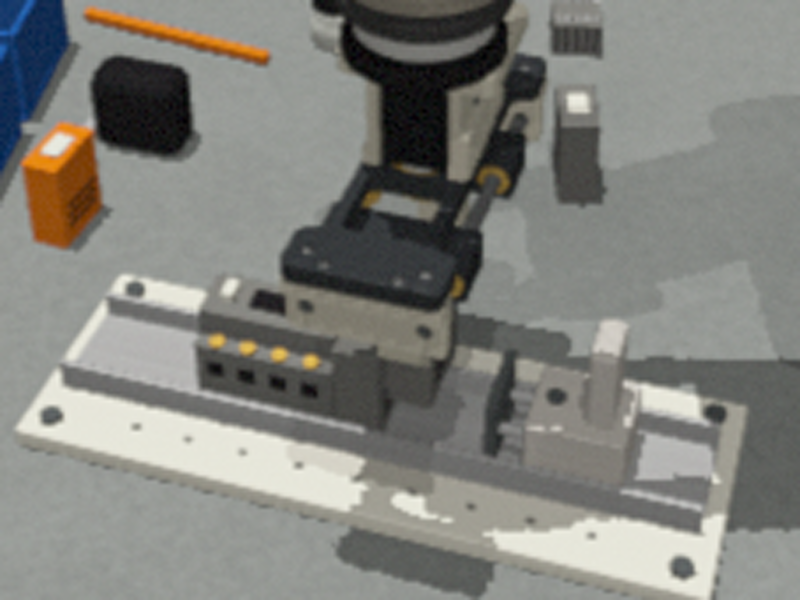

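send_rows:
  moves:
    - [[-2, 2, 3], [0, -0.6, 0], 38]
    - [[0, 10, 0], [0, 0, 0], 38]
    - [[0, 9, 0], [0, 0, 0], 38]
    - [[0, 0, 0], [0, 0, 0], 38]

```text
time: 18.55
tool_pos: [516.8, 156.3, 40.2]
tcp_rot: [-1.567, -0.003, -0.181]
contact_force: [-0.8, 0.1, -0.2]
grip_width: 46.0
```

```bash
python3 - <<'E'
from h import *
goto(*(pl(-24,0)+[0,.3]),32.5,79.55)
E
```

```text
t 18.55 pos [516.8 156.3  40.2] jaw 79.64 tooly [ 0.004  0.004 -1.   ] width 46.0 F [-0.8  0.1 -0.2] j6 -1.24
shift tool [-1.1  7.7 -0.5] turn about tool y 0.09
```

send_rows:
  moves:
    - [[-1, 5, -0.5], [0, 0, 0.2], 38]
    - [[0, 2, 0], [0, 0, 0], 38]
    - [[0, 0, 0], [0, 0, 0], 38]

```text
time: 18.92
tool_pos: [515.7, 156.0, 32.6]
tcp_rot: [-1.567, 0.001, -0.181]
contact_force: [-0.2, 0.9, -0.9]
grip_width: 46.3
```

send_rows:
  moves:
    - [[3, 0, 0], [0, 0, 0], 38]
    - [[0, 0, 0], [0, 0, 0], 38]

```text
time: 19.18
tool_pos: [519.2, 155.4, 32.9]
tcp_rot: [-1.566, -0.0, -0.181]
contact_force: [-0.0, 0.1, -1.0]
grip_width: 45.8
```

send_rows:
  moves:
    - [[3, 0, 0], [0, 0, 0], 38]
    - [[0, 0, 0], [0, 0, 0], 38]

```text
time: 19.42
tool_pos: [521.5, 154.8, 32.9]
tcp_rot: [-1.567, 0.002, -0.181]
contact_force: [-0.3, 0.4, -0.2]
grip_width: 45.6
```

send_rows:
  moves:
    - [[3, 0.5, 0], [0, 0, 0], 38]

```text
time: 19.55
tool_pos: [521.6, 154.6, 31.9]
tcp_rot: [-1.568, 0.008, -0.18]
contact_force: [-10.1, 0.8, 3.2]
grip_width: 45.5
```

send_rows:
  moves:
    - [[2, 0.5, 0], [0, 0, 0], 38]

```text
time: 19.68
tool_pos: [521.5, 154.6, 31.7]
tcp_rot: [-1.569, 0.012, -0.18]
contact_force: [-10.5, 1.3, 13.8]
grip_width: 45.4
```

Contact with the first spacer, and on the floor. Release and fetch A.

send_rows:
  moves:
    - [[0, 0, 0], [0, 0, 0], 38]
    - [[0, 0, 0], [0, 0, 0], 58]
    - [[0, 0, 0], [0, 0, 0], 62]
    - [[0, 0, 0], [0, 0, 0], 62]
    - [[-1, -15, 0], [0, 0, -0.6], 66]
    - [[0, -40, 0], [0, 0, 0], 70]
    - [[0, -40, 0], [0, 0, 0], 70]
    - [[0, 0, 0], [0, 0, 0], 70]

```text
time: 20.68
tool_pos: [522.0, 154.5, 132.5]
tcp_rot: [-1.567, -0.005, -0.18]
contact_force: [-0.0, -1.2, -0.2]
grip_width: 69.9
```

```bash
python3 - <<'E'
from h import *
goto(447.3,-73.6,120,95.2)
for n in ['side']:
  im=viewer.capture(n)
  im=im[180:350,145:372] if n=='side' else im
  cv2.imwrite(f'pics/{n}12.png',cv2.resize(im,(800,600),interpolation=cv2.INTER_CUBIC))
E
```

```text
t 20.675 pos [522.  154.5 132.5] jaw 79.67 tooly [ 0.005  0.002 -1.   ] width 69.9 F [-0.  -1.2 -0.2] j6 -1.25
shift tool [ -32.7   11.6 -237.8] turn about tool y -15.53
```

View pics/side12.png

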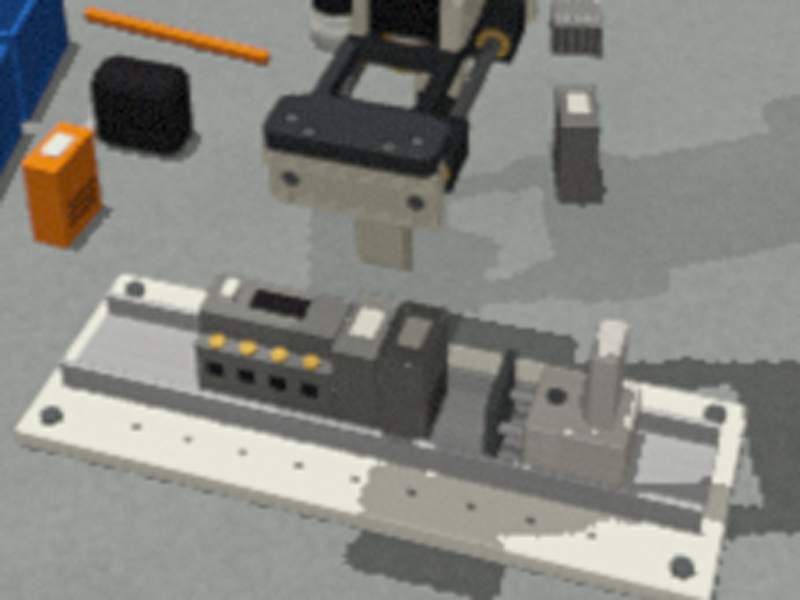

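send_rows:
  moves:
    - [[-8, 0, -55], [0, 0, 0], 70]
    - [[-8, 0, -55], [0, 0, 0], 70]
    - [[-8, 0, -55], [0, 0, 0], 70]
    - [[-8, 0, -55], [0, 0, 0], 70]
    - [[0, 0, 0], [0, -7.8, 0.3], 70]
    - [[0, 0, 0], [0, -7.7, 0], 70]
    - [[0, 0, 0], [0, 0, 0], 70]

```text
time: 21.6
tool_pos: [443.5, -62.3, 125.3]
tcp_rot: [-1.566, 0.011, 0.096]
contact_force: [-0.6, 0.7, 0.0]
grip_width: 70.0
```

```bash
python3 - <<'E'
from h import *
goto(447.3,-73.6,60,95.2)
for n in ['wrist']:
  im=viewer.capture(n)
  cv2.imwrite(f'pics/{n}13.png',cv2.resize(im,(800,600),interpolation=cv2.INTER_CUBIC))
E
```

```text
t 21.6 pos [443.5 -62.3 125.3] jaw 95.51 tooly [-0.011  0.004 -1.   ] width 70.0 F [-0.6  0.7  0. ] j6 -1.98
shift tool [  3.4  65.2 -12. ] turn about tool y 0.31
```

View pics/wrist13.png

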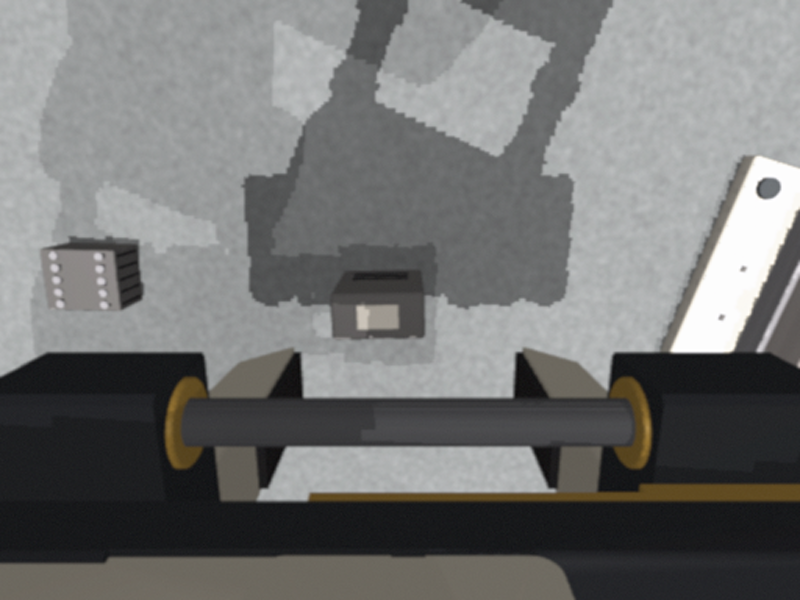

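send_rows:
  moves:
    - [[3, 20, -11.5], [0, 0.3, -0.6], 70]
    - [[0, 25, 0], [0, 0, 0], 70]
    - [[0, 10, 0], [0, 0, 0], 70]
    - [[0, 0, 0], [0, 0, 0], 70]
    - [[0, 0, 0], [0, 0, 0], 70]

```text
time: 22.28
tool_pos: [447.8, -71.9, 69.0]
tcp_rot: [-1.566, 0.0, 0.083]
contact_force: [0.5, 0.1, 0.0]
grip_width: 69.7
```

```bash
python3 - <<'E'
from h import *
goto(447.5,-73.6,14,95.2)
E
```

```text
t 22.275 pos [447.8 -71.9  69. ] jaw 94.74 tooly [-0.     0.005 -1.   ] width 69.7 F [0.5 0.1 0. ] j6 -1.99
shift tool [-0.4 55.  -1.9] turn about tool y -0.46
```

send_rows:
  moves:
    - [[0, 18, -1.9], [-0.3, -0.4, 0], 70]
    - [[0, 18, 0], [0, 0, 0], 70]
    - [[0, 14, 0], [0, 0, 0], 70]
    - [[0, 0, 0], [0, 0, 0], 70]
    - [[0, 0, 0], [0, 0, 0], 70]

```text
time: 22.9
tool_pos: [451.6, -74.5, 22.0]
tcp_rot: [-1.575, -0.008, 0.089]
contact_force: [0.5, -0.3, 0.5]
grip_width: 69.8
```

```bash
python3 - <<'E'
from h import *
goto(447.5,-73.6,14,95.2)
E
```

```text
t 22.9 pos [451.6 -74.5  22. ] jaw 95.11 tooly [ 0.009 -0.003 -1.   ] width 69.8 F [ 0.5 -0.3  0.5] j6 -1.99
shift tool [-4.1  7.9  1.3] turn about tool y -0.09
```

send_rows:
  moves:
    - [[-4, 7, 1], [0.1, 0, 0.5], 70]
    - [[0, 0, 0], [0, 0, 0], 70]
    - [[0, 0, 0], [0, 0, 0], 38]
    - [[0, 0, 0], [0, 0, 0], 38]
    - [[0, 0, 0], [0, 0, 0], 38]
    - [[0, 0, 0], [0, 0, 0], 38]
    - [[0, 0, 0], [0, 0, 0], 38]

```text
time: 23.78
tool_pos: [448.3, -74.1, 16.0]
tcp_rot: [-1.574, -0.001, 0.089]
contact_force: [-0.4, -0.2, 0.2]
grip_width: 45.8
```

```bash
python3 - <<'E'
from h import *
goto(*(pl(-45,0)+[0,.7]),130,79.55)
E
```

```text
t 23.775 pos [448.3 -74.1  16. ] jaw 95.11 tooly [ 0.002 -0.003 -1.   ] width 45.8 F [-0.4 -0.2  0.2] j6 -1.99
shift tool [  67.5 -114.7  228.8] turn about tool y 15.56
```

send_rows:
  moves:
    - [[0, -15, 0], [0, 0, 0], 38]
    - [[0, -40, 0], [0, 0, 0], 38]
    - [[0, -45, 0], [0, 0, 0], 38]
    - [[16, -10, 55], [0, 0, 0], 38]
    - [[17, 0, 57], [0, 0, 0], 38]
    - [[17, 0, 58], [0, 0, 0], 38]
    - [[17, 0, 58], [0, 0, 0], 38]
    - [[0, 0, 0], [0, 7.8, 0], 38]
    - [[0, 0, 0], [0, 7.8, 0], 38]
    - [[0, 0, 0], [0, 0, 0], 38]

```text
time: 25.02
tool_pos: [496.9, 166.9, 129.1]
tcp_rot: [-1.572, -0.004, -0.192]
contact_force: [0.3, -0.4, 0.8]
grip_width: 46.1
```

```bash
python3 - <<'E'
from h import *
goto(*(pl(-45,0)+[0,.7]),110,79.55)
E
```

```text
t 25.025 pos [496.9 166.9 129.1] jaw 79.02 tooly [ 0.004 -0.002 -1.   ] width 46.1 F [ 0.3 -0.4  0.8] j6 -1.2
shift tool [-0.7 19.1 -7. ] turn about tool y -0.53
```

send_rows:
  moves:
    - [[-0.5, 15, -7], [0, -0.5, 0.2], 38]
    - [[0, 15, 0], [0, 0, 0], 38]
    - [[0, 15, 0], [0, 0, 0], 38]
    - [[0, 0, 0], [0, 0, 0], 38]
    - [[0, 0, 0], [0, 0, 0], 38]

```text
time: 25.65
tool_pos: [493.6, 156.5, 79.9]
tcp_rot: [-1.574, 0.003, -0.174]
contact_force: [-0.2, -0.4, -1.0]
grip_width: 45.9
```

```bash
python3 - <<'E'
from h import *
goto(*(pl(-45,0)+[0,.3]),55,79.55)
for n in ['wrist','side']:
  im=viewer.capture(n)
  im=im[180:350,145:372] if n=='side' else im
  cv2.imwrite(f'pics/{n}14.png',cv2.resize(im,(800,600),interpolation=cv2.INTER_CUBIC))
E
```

```text
t 25.65 pos [493.6 156.5  79.9] jaw 80.0 tooly [-0.003 -0.002 -1.   ] width 45.9 F [-0.2 -0.4 -1. ] j6 -1.23
shift tool [ 0.8 24.9  3.5] turn about tool y 0.45
```

View pics/wrist14.png

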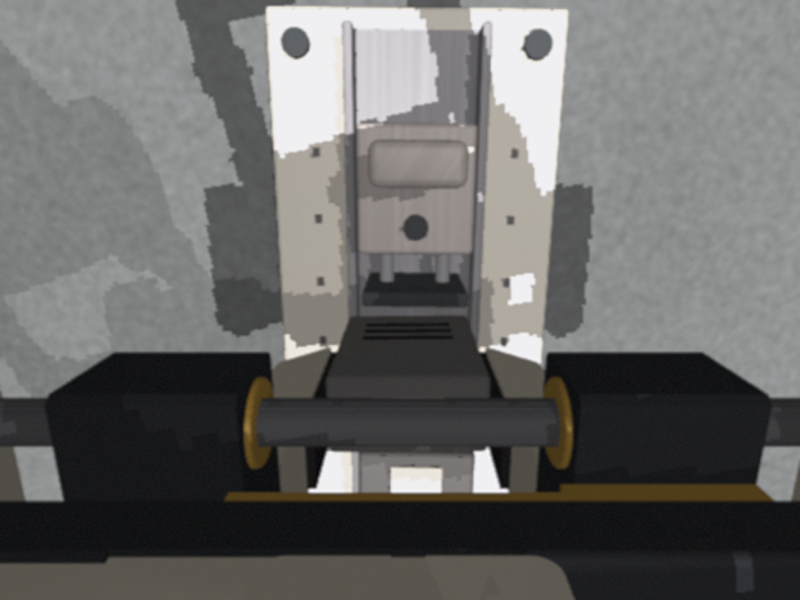

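View pics/side14.png

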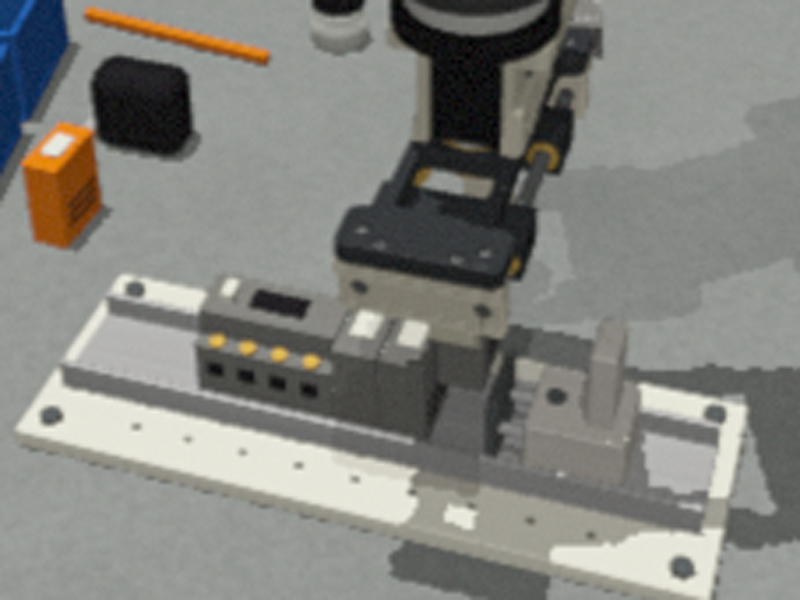

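send_rows:
  moves:
    - [[1.5, 3, 3.5], [0.1, 0.4, -0.2], 38]
    - [[0, 3, 0], [0, 0, 0], 38]
    - [[0, 0, 0], [0, 0, 0], 38]

```text
time: 26.12
tool_pos: [496.5, 160.3, 74.6]
tcp_rot: [-1.571, -0.003, -0.181]
contact_force: [-0.6, -0.1, -0.3]
grip_width: 45.5
```

```bash
python3 - <<'E'
from h import *
goto(*(pl(-44.2,0)+[0,.3]),55,79.55)
n='wrist'; im=viewer.capture(n); cv2.imwrite('pics/w15.png',cv2.resize(im[120:260,180:340],None,fx=4,fy=4,interpolation=cv2.INTER_CUBIC))
n='side'; im=viewer.capture(n); cv2.imwrite('pics/s15.png',cv2.resize(im[250:330,230:330],None,fx=7,fy=7,interpolation=cv2.INTER_CUBIC))
E
```

```text
t 26.125 pos [496.5 160.3  74.6] jaw 79.6 tooly [ 0.003 -0.001 -1.   ] width 45.5 F [-0.6 -0.1 -0.3] j6 -1.22
shift tool [-0.7 19.6 -0.8] turn about tool y 0.05
```

View pics/s15.png

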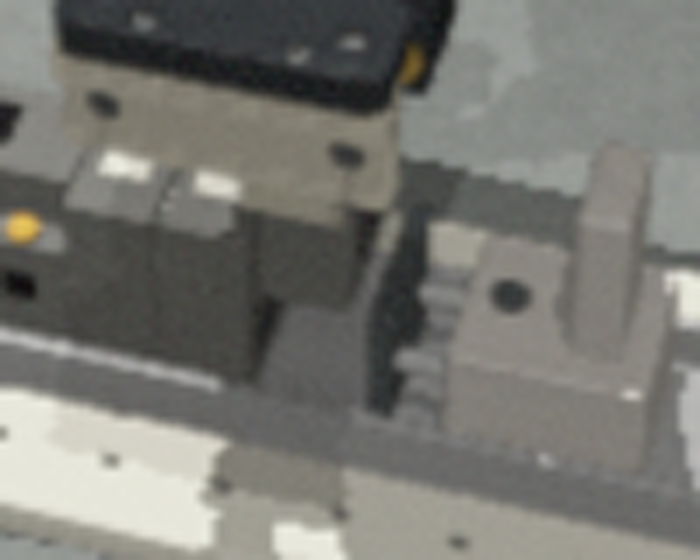

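send_rows:
  moves:
    - [[-0.7, 7, -0.8], [0, 0, 0.15], 38]
    - [[0, 7, 0], [0, 0, 0], 38]
    - [[0, 0, 0], [0, 0, 0], 38]

```text
time: 26.6
tool_pos: [495.5, 159.6, 59.7]
tcp_rot: [-1.571, -0.0, -0.181]
contact_force: [-0.2, 0.1, 0.6]
grip_width: 45.8
```

```bash
python3 - <<'E'
from h import *
goto(*(pl(-44.2,0)+[0,.3]),48,79.55)
E
```

```text
t 26.6 pos [495.5 159.6  59.7] jaw 79.6 tooly [ 0. -0. -1.] width 45.8 F [-0.2  0.1  0.6] j6 -1.22
shift tool [ 0.2 11.7  0.1] turn about tool y 0.05
```

send_rows:
  moves:
    - [[0, 8, 0], [0, 0, 0], 38]
    - [[0, 8, 0], [0, 0, 0], 38]
    - [[0, 0, 0], [0, 0, 0], 38]

```text
time: 26.98
tool_pos: [495.4, 159.5, 42.3]
tcp_rot: [-1.571, 0.0, -0.182]
contact_force: [0.2, 0.2, -0.4]
grip_width: 45.9
```

```bash
python3 - <<'E'
from h import *
goto(*(pl(-44.2,0)+[0,.3]),33,79.55)
n='side'; im=viewer.capture(n); cv2.imwrite('pics/s16.png',cv2.resize(im[250:330,230:330],None,fx=7,fy=7,interpolation=cv2.INTER_CUBIC))
E
```

```text
t 26.975 pos [495.4 159.5  42.3] jaw 79.6 tooly [-0. -0. -1.] width 45.9 F [ 0.2  0.2 -0.4] j6 -1.22
shift tool [0.3 9.3 0.2] turn about tool y 0.05
```

View pics/s16.png

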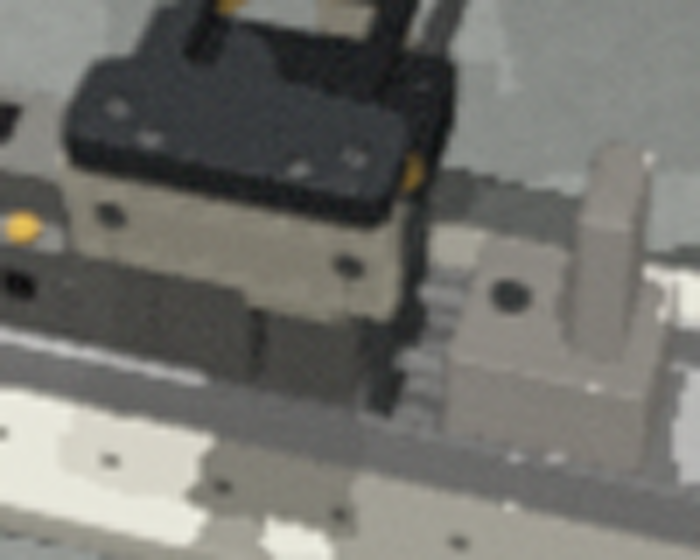

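send_rows:
  moves:
    - [[0, 6, 0], [0, 0, 0], 38]
    - [[0, 3, 0], [0, 0, 0], 38]
    - [[0, 0, 0], [0, 0, 0], 38]

```text
time: 27.4
tool_pos: [495.9, 159.6, 33.3]
tcp_rot: [-1.571, -0.001, -0.181]
contact_force: [-1.0, 0.2, -1.0]
grip_width: 45.9
```

send_rows:
  moves:
    - [[2.5, 0, 0], [0, 0, 0], 38]
    - [[0, 0, 0], [0, 0, 0], 38]

```text
time: 27.65
tool_pos: [498.7, 159.1, 33.5]
tcp_rot: [-1.571, -0.001, -0.181]
contact_force: [0.5, 0.1, -0.1]
grip_width: 46.0
```

send_rows:
  moves:
    - [[3, 0.4, 0], [0, 0, 0], 38]

```text
time: 27.78
tool_pos: [499.5, 158.8, 32.7]
tcp_rot: [-1.571, 0.004, -0.182]
contact_force: [-11.7, 2.6, 2.5]
grip_width: 45.7
```

send_rows:
  moves:
    - [[0, 0.7, 0], [0, 0, 0], 38]
    - [[0, 0, 0], [0, 0, 0], 58]
    - [[0, 0, 0], [0, 0, 0], 62]
    - [[0, 0, 0], [0, 0, 0], 62]
    - [[-1, -15, 0], [0, 0, 0], 66]
    - [[0, -40, 0], [0, 0, 0], 66]
    - [[0, -45, 0], [0, 0, 0], 66]
    - [[0, 0, 0], [0, 0, 0], 66]

```text
time: 28.78
tool_pos: [500.0, 159.0, 138.2]
tcp_rot: [-1.57, 0.0, -0.182]
contact_force: [0.1, -0.1, -0.2]
grip_width: 66.1
```

```bash
python3 - <<'E'
from h import *
goto(*(pl(-115,0)+[0,.5]),130,79.55)
n='side'; im=viewer.capture(n); cv2.imwrite('pics/s17.png',cv2.resize(im[240:350,150:350],None,fx=4,fy=4,interpolation=cv2.INTER_CUBIC))
n='wrist'; im=viewer.capture(n); cv2.imwrite('pics/w17.png',cv2.resize(im,(800,600),interpolation=cv2.INTER_CUBIC))
print(proj('wrist',[[*pl(-115,0),98],[*pl(-60,0),30]])*800/512)
E
```

```text
t 28.775 pos [500.  159.  138.2] jaw 79.58 tooly [-0.  0. -1.] width 66.1 F [ 0.1 -0.1 -0.2] j6 -1.23
shift tool [-75.1   8.2   0.1] turn about tool y 0.03
[[407.89356102 152.53283644]
 [407.9142076  259.21032289]]
```

View pics/s17.png

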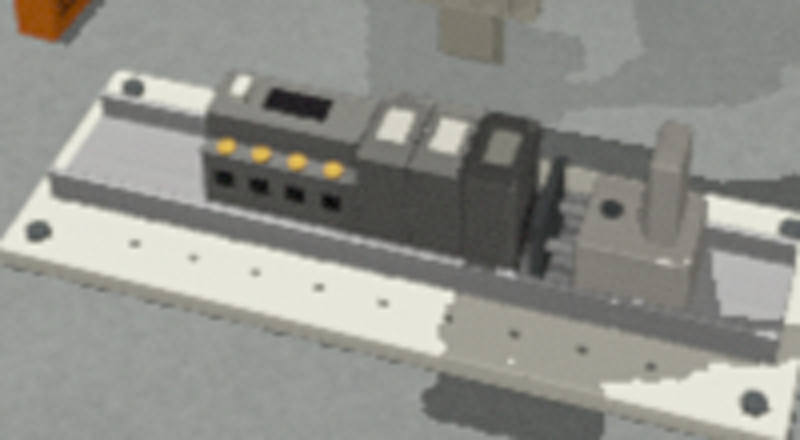

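View pics/w17.png

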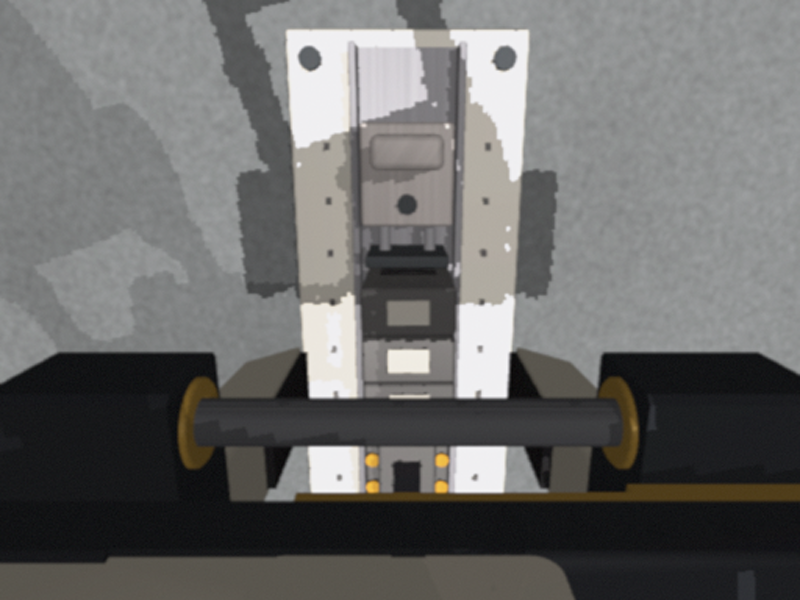

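send_rows:
  moves:
    - [[-25, 0, 0], [0, 0, 0], 62]
    - [[-27, 0, 0], [0, 0, 0], 62]
    - [[-22, 0, 0], [0, 0, 0], 62]
    - [[0, 0, 0], [0, 0, 0], 62]
    - [[0, 0, 0], [0, 0, 0], 62]

```text
time: 29.5
tool_pos: [420.4, 171.3, 131.0]
tcp_rot: [-1.576, 0.015, -0.183]
contact_force: [-0.5, -0.2, -0.2]
grip_width: 61.8
```

```bash
python3 - <<'E'
from h import *
goto(*(pl(-114,0)+[0,.5]),48,79.55)
E
```

```text
t 29.5 pos [420.4 171.3 131. ] jaw 79.55 tooly [-0.016 -0.003 -1.   ] width 61.8 F [-0.5 -0.2 -0.2] j6 -1.17
shift tool [ 7.6 82.8  2.8] turn about tool y -0.0
```

send_rows:
  moves:
    - [[7.5, 5, 2.5], [0.2, 0, -0.8], 62]
    - [[0, 10, 0], [0, 0, 0], 62]
    - [[0, 0, 0], [0, 0, 0], 62]
    - [[0, 0, 0], [0, 0, 0], 62]

```text
time: 30.0
tool_pos: [430.1, 171.9, 113.6]
tcp_rot: [-1.573, 0.001, -0.184]
contact_force: [0.2, -0.1, 0.3]
grip_width: 61.7
```

```bash
python3 - <<'E'
from h import *
goto(*(pl(-114,0)+[0,.5]),48,79.55)
n='side'; im=viewer.capture(n); cv2.imwrite('pics/s18.png',cv2.resize(im[220:340,230:390],None,fx=5,fy=5,interpolation=cv2.INTER_CUBIC))
E
```

```text
t 30.0 pos [430.1 171.9 113.6] jaw 79.47 tooly [-0.001 -0.002 -1.   ] width 61.7 F [ 0.2 -0.1  0.3] j6 -1.17
shift tool [-3.  65.6  0.2] turn about tool y -0.08
```

View pics/s18.png

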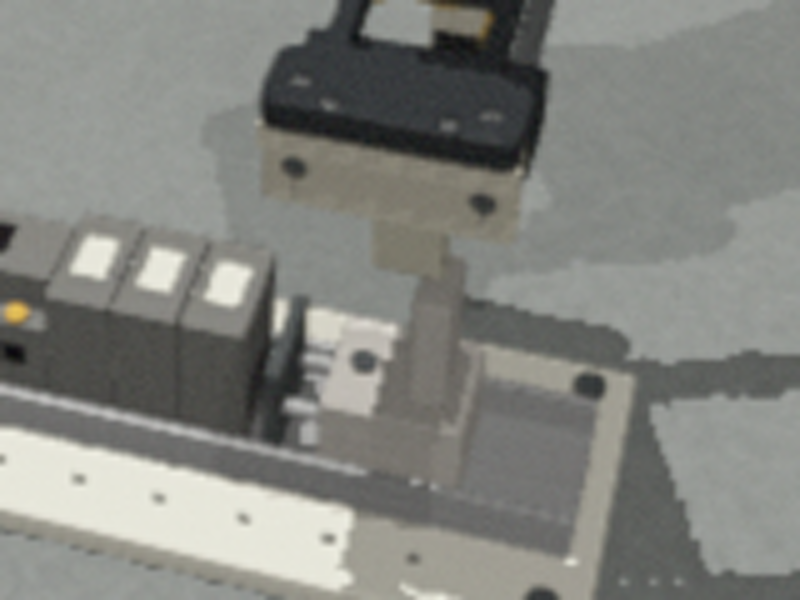

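send_rows:
  moves:
    - [[-3, 15, 0], [0, 0, 0], 62]
    - [[0, 20, 0], [0, 0, 0], 62]
    - [[0, 20, 0], [0, 0, 0], 62]
    - [[0, 6, 0], [0, 0, 0], 62]
    - [[0, 0, 0], [0, 0, 0], 62]

```text
time: 30.68
tool_pos: [428.5, 172.7, 52.8]
tcp_rot: [-1.572, -0.003, -0.184]
contact_force: [-0.7, -0.1, -0.0]
grip_width: 62.1
```

```bash
python3 - <<'E'
from h import *
goto(*(pl(-114,0)+[0,.5]),50,79.55)
n='side'; im=viewer.capture(n); cv2.imwrite('pics/s19.png',cv2.resize(im[220:340,230:390],None,fx=5,fy=5,interpolation=cv2.INTER_CUBIC))
n='scene'; im=viewer.capture(n); cv2.imwrite('pics/sc19.png',cv2.resize(im[110:230,290:450],None,fx=5,fy=5,interpolation=cv2.INTER_CUBIC))
E
```

```text
t 30.675 pos [428.5 172.7  52.8] jaw 79.48 tooly [ 0.003 -0.001 -1.   ] width 62.1 F [-0.7 -0.1 -0. ] j6 -1.17
shift tool [-1.3  2.8 -0.4] turn about tool y -0.07
```

View pics/s19.png

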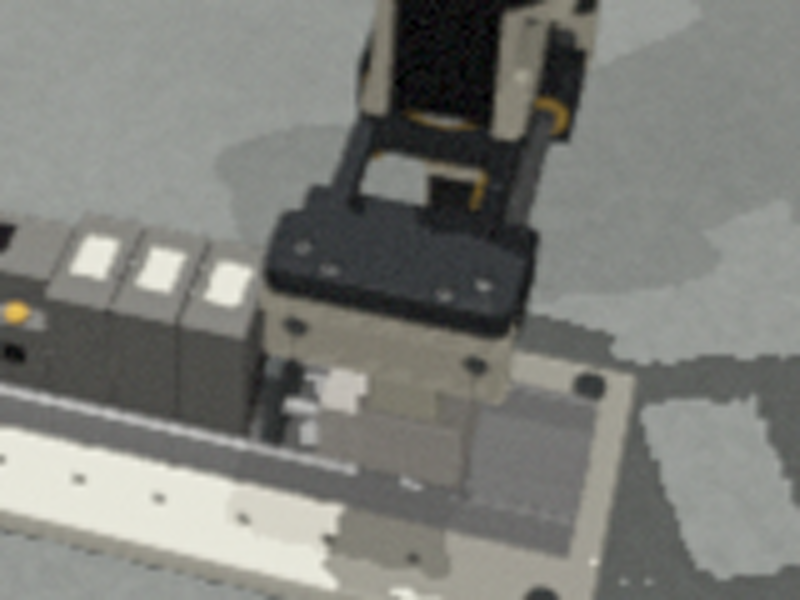

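View pics/sc19.png

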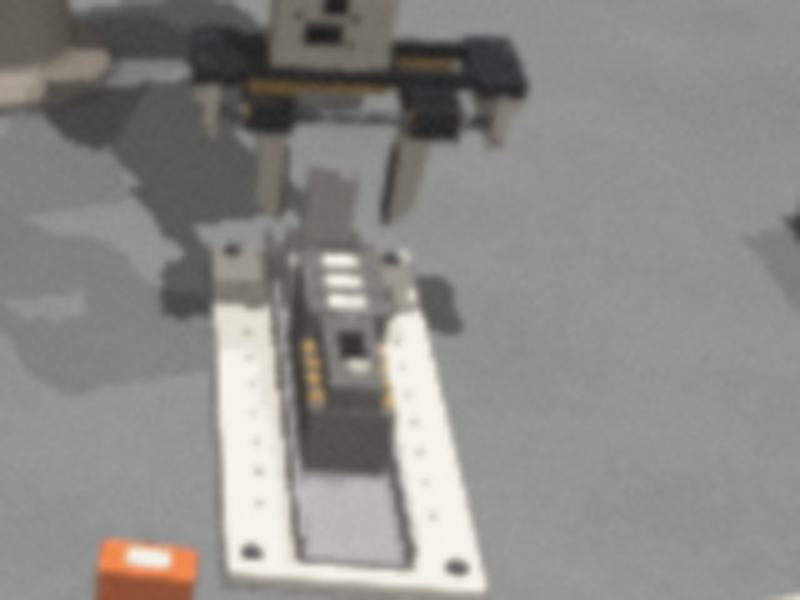

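send_rows:
  moves:
    - [[-1, 2, 0], [0, 0, 0], 62]
    - [[0, 0, 0], [0, 0, 0], 40]
    - [[0, 0, 0], [0, 0, 0], 22]
    - [[0, 0, 0], [0, 0, 0], 22]
    - [[0, 0, 0], [0, 0, 0], 22]
    - [[0, 0, 0], [0, 0, 0], 22]
    - [[0, 0, 0], [0, 0, 0], 22]

```text
time: 31.65
tool_pos: [428.3, 171.1, 52.6]
tcp_rot: [-1.574, -0.006, -0.182]
contact_force: [-1.3, 0.1, -0.3]
grip_width: 29.7
```

```bash
python3 - <<'E'
from h import *
goto(*(pl(-114,0)+[0,.5]),50,79.55)
print(topl(status()[1]))
E
```

```text
t 31.65 pos [428.3 171.1  52.6] jaw 79.56 tooly [ 0.005 -0.004 -1.   ] width 29.7 F [-1.3  0.1 -0.3] j6 -1.17
shift tool [-1.4  2.5  1.2] turn about tool y 0.01
[-112.68579393   -0.65525195]
```

Gripped the fin (29.7 mm). Push +x in small steps, watching the force.

send_rows:
  moves:
    - [[3, 0, 0], [0, 0, 0], 22]
    - [[0, 0, 0], [0, 0, 0], 22]

```text
time: 31.9
tool_pos: [430.8, 170.6, 52.5]
tcp_rot: [-1.574, -0.005, -0.182]
contact_force: [-0.5, -1.0, 1.6]
grip_width: 29.9
```

send_rows:
  moves:
    - [[3, 0, 0], [0, 0, 0], 22]
    - [[0, 0, 0], [0, 0, 0], 22]

```text
time: 32.15
tool_pos: [433.7, 170.1, 52.5]
tcp_rot: [-1.574, -0.004, -0.182]
contact_force: [-0.9, -1.6, 0.9]
grip_width: 29.4
```

send_rows:
  moves:
    - [[2, 0, 0], [0, 0, 0], 22]
    - [[0, 0, 0], [0, 0, 0], 22]

```text
time: 32.4
tool_pos: [435.5, 169.7, 52.5]
tcp_rot: [-1.574, -0.004, -0.182]
contact_force: [-3.2, -0.6, 2.3]
grip_width: 30.1
```

```bash
python3 - <<'E'
from h import *
for i in range(3):
  o,p,R=status(); print(topl(p),p[2],R.T@np.array(o['contact_force']),R[:,1].round(3),np.degrees(np.arctan2(R[1,2],R[0,2])))
n='side'; im=viewer.capture(n); cv2.imwrite('pics/s20.png',cv2.resize(im[220:340,230:390],None,fx=5,fy=5,interpolation=cv2.INTER_CUBIC))
for i in range(3):
  o,p,R=status(); print(topl(p),p[2],R.T@np.array(o['contact_force']))
  viewer.capture(n)
E
```

```text
[-105.31707366   -0.68325982] 52.52793071069224 [-3.01054367 -2.27292726 -1.20308673] [ 0.003 -0.004 -1.   ] 79.57889062978303
[-105.31707366   -0.68325982] 52.52793071069224 [-3.01054367 -2.27292726 -1.20308673] [ 0.003 -0.004 -1.   ] 79.57889062978303
[-105.31707366   -0.68325982] 52.52793071069224 [-3.01054367 -2.27292726 -1.20308673] [ 0.003 -0.004 -1.   ] 79.57889062978303
[-105.38083451   -0.65281093] 52.525985120166496 [-1.84940494 -2.49945396 -1.10286202]
[-105.3794759    -0.65427024] 52.52349790467373 [-2.74458019 -1.89644196 -1.44924415]
[-105.38816662   -0.68363546] 52.5241164189578 [-2.62640024 -1.7015299  -0.32010683]
```

View pics/s20.png

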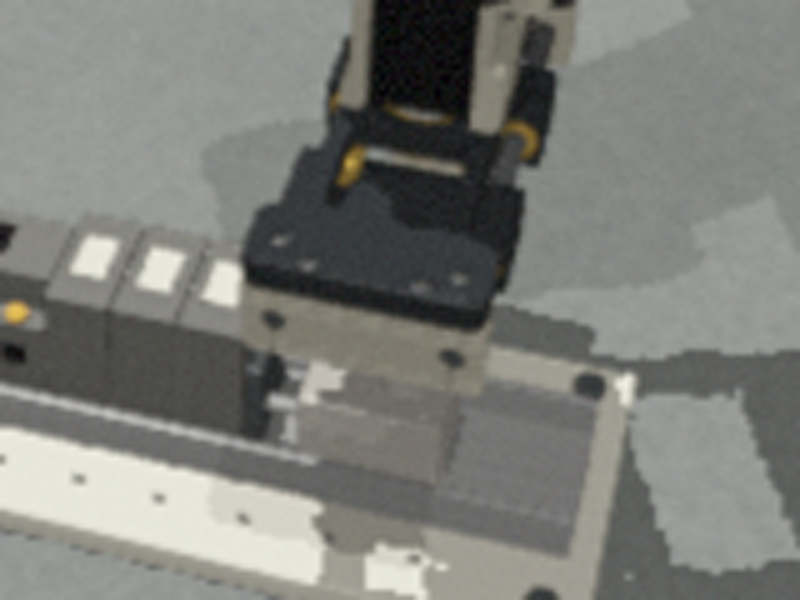

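send_rows:
  moves:
    - [[2, 0, 0], [0, 0, 0], 22]
    - [[0, 0, 0], [0, 0, 0], 22]

```text
time: 32.85
tool_pos: [436.9, 169.5, 52.5]
tcp_rot: [-1.574, -0.003, -0.182]
contact_force: [-3.8, -0.5, 3.6]
grip_width: 29.9
```

send_rows:
  moves:
    - [[2, 0, 0], [0, 0, 0], 22]
    - [[0, 0, 0], [0, 0, 0], 22]

```text
time: 33.1
tool_pos: [438.0, 169.3, 52.5]
tcp_rot: [-1.575, -0.001, -0.182]
contact_force: [-5.2, 0.5, 4.2]
grip_width: 29.9
```

```bash
python3 - <<'E'
from h import *
for i in range(4):
  o,p,R=status(); print(topl(p),p[2],R.T@np.array(o['contact_force']))
  im=viewer.capture('wrist')
cv2.imwrite('pics/w21.png',cv2.resize(im,(800,600),interpolation=cv2.INTER_CUBIC))
E
```

```text
[-102.75855882   -0.68348009] 52.50993883078821 [-5.17306996 -4.25154632 -0.43427018]
[-102.78313158   -0.68033114] 52.54072593044487 [-4.95868999 -3.1661182   0.15467639]
[-102.83714706   -0.67869977] 52.51026518763406 [-5.53700113 -3.96925692 -0.70364889]
[-102.79449109   -0.67000836] 52.514990707184154 [-5.34357368 -4.54844349 -0.27004347]
```

View pics/w21.png

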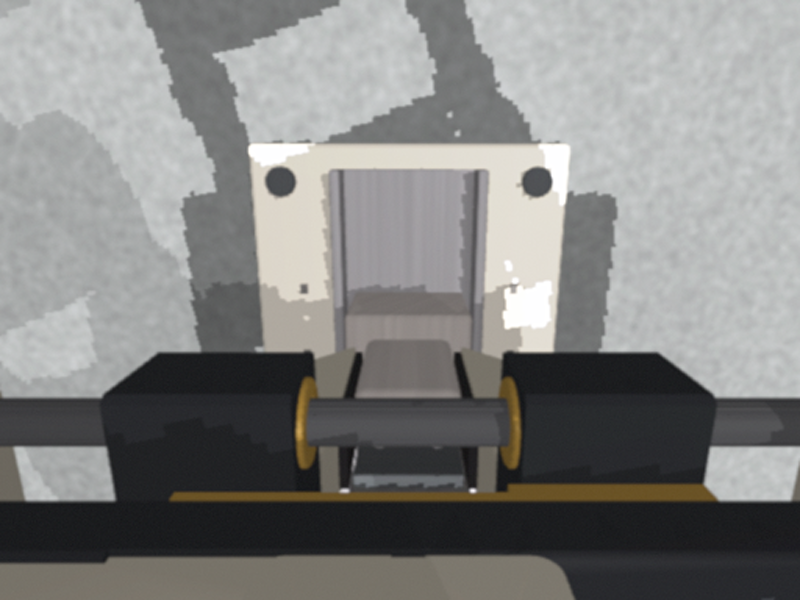

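send_rows:
  moves:
    - [[3, 0, 0], [0, 0, 0], 22]
    - [[0, 0, 0], [0, 0, 0], 22]

```text
time: 33.55
tool_pos: [439.4, 169.0, 52.5]
tcp_rot: [-1.575, 0.003, -0.182]
contact_force: [-5.7, 1.4, 6.2]
grip_width: 29.8
```

send_rows:
  moves:
    - [[3, 0, 0], [0, 0, 0], 22]
    - [[0, 0, 0], [0, 0, 0], 22]

```text
time: 33.8
tool_pos: [440.0, 168.9, 52.5]
tcp_rot: [-1.575, 0.007, -0.182]
contact_force: [-7.3, 2.2, 7.0]
grip_width: 29.7
```

```bash
python3 - <<'E'
from h import *
for i in range(4):
  o,p,R=status(); print(topl(p),p[2],R.T@np.array(o['contact_force']))
  im=viewer.capture('side')
cv2.imwrite('pics/s22.png',cv2.resize(im[220:340,230:390],None,fx=5,fy=5,interpolation=cv2.INTER_CUBIC))
E
```

```text
[-100.72805465   -0.71139518] 52.484695291518314 [-7.5818601  -6.94118846  0.7986521 ]
[-100.84538868   -0.73164361] 52.48771402986703 [-7.72194571 -7.24913705  0.2020953 ]
[-100.83781001   -0.73209655] 52.48198740734003 [-7.62821818 -6.6315325  -0.63942986]
[-100.84798343   -0.71688079] 52.50310510692339 [-8.5046988  -6.76664129  0.50218971]
```

View pics/s22.png

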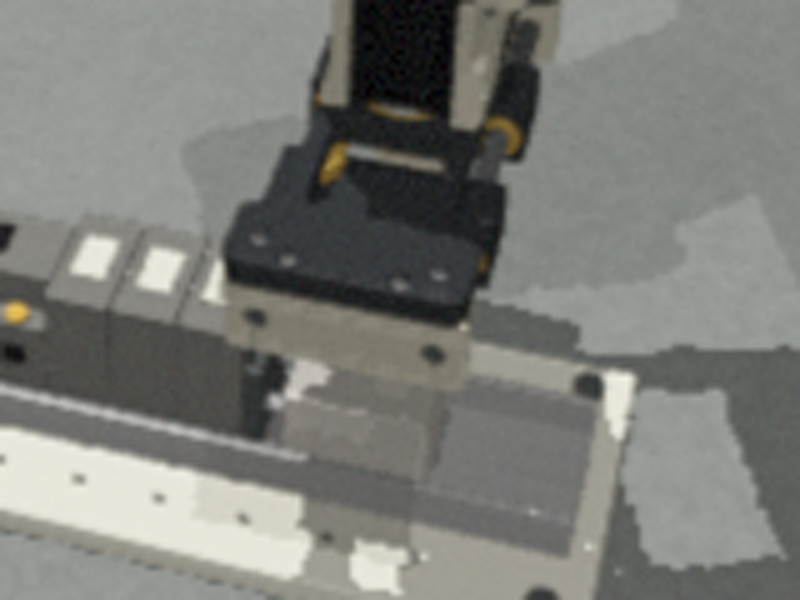

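send_rows:
  moves:
    - [[3, 0, 0], [0, 0, 0], 22]
    - [[0, 0, 0], [0, 0, 0], 22]
    - [[0, 0, 0], [0, 0, 0], 22]

```text
time: 34.38
tool_pos: [439.2, 169.0, 52.5]
tcp_rot: [-1.576, 0.015, -0.183]
contact_force: [-6.5, 0.3, 5.5]
grip_width: 29.7
```

```bash
python3 - <<'E'
from h import *
for i in range(4):
  o,p,R=status(); print(o['time'],topl(p),p[2],R.T@np.array(o['contact_force']),o['grip_width'])
  im=viewer.capture('side')
cv2.imwrite('pics/s23.png',cv2.resize(im,(800,600),interpolation=cv2.INTER_CUBIC))
im=viewer.capture('scene');cv2.imwrite('pics/sc23.png',cv2.resize(im[110:230,290:450],None,fx=5,fy=5,interpolation=cv2.INTER_CUBIC))
E
```

```text
34.375 [-101.5262617    -0.73061686] 52.45942413869393 [-6.48296161 -5.38220237 -0.91900475] 29.693419248354445
34.425 [-101.56499533   -0.74702796] 52.45870166125266 [-8.52998606 -5.10810285  0.29180346] 29.877162846733338
34.475 [-101.53575192   -0.73167264] 52.47145070372984 [-7.82198299 -4.58319275  0.09615507] 29.945803771090628
34.525 [-101.54779058   -0.75218444] 52.45723997968283 [-7.38058464 -5.9177002   0.08782767] 29.81477488531112
```

View pics/s23.png

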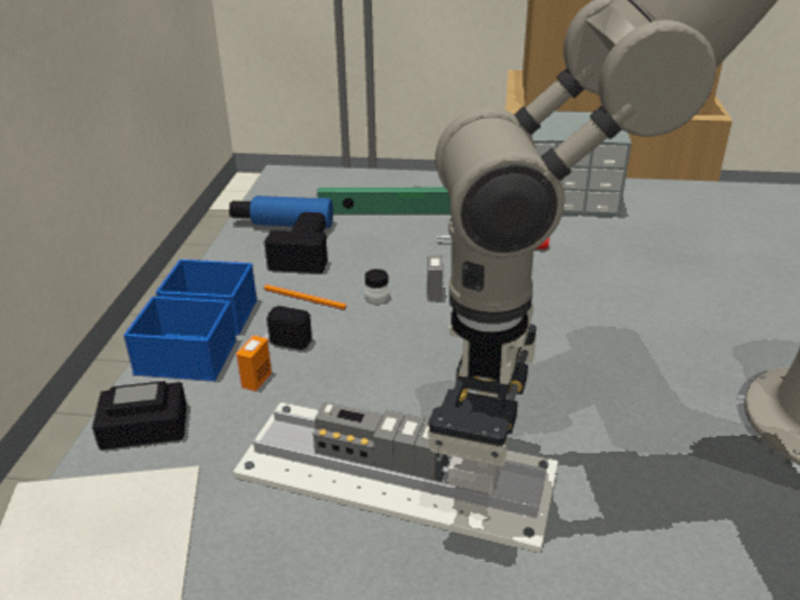

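View pics/sc23.png

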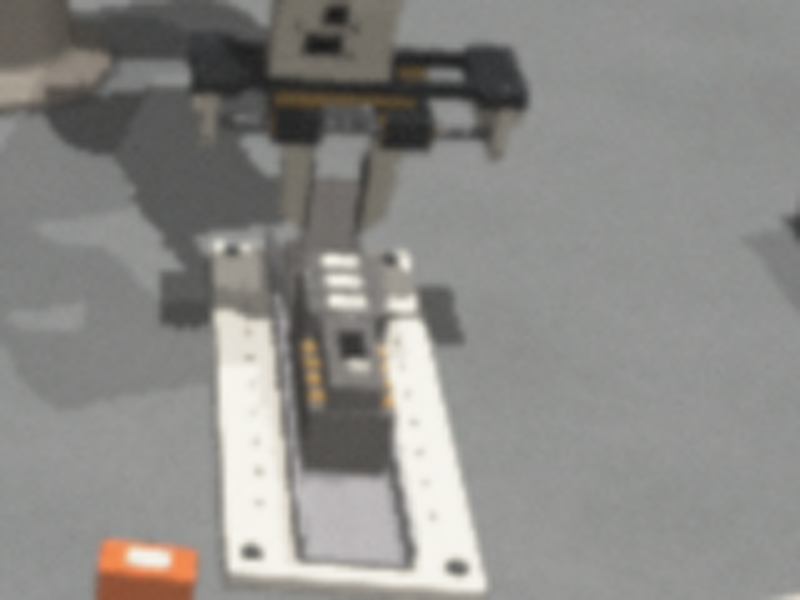

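send_rows:
  moves:
    - [[3, 0, 0], [0, 0, -0.8], 22]
    - [[2, 0, 0], [0, 0, 0], 22]

```text
time: 34.88
tool_pos: [441.1, 168.6, 52.5]
tcp_rot: [-1.577, 0.007, -0.183]
contact_force: [-8.3, 2.5, 8.6]
grip_width: 29.3
```

```bash
python3 - <<'E'
from h import *
for i in range(8):
  o,p,R=status(); print(o['time'],topl(p).round(2),p[2].round(1),(R.T@np.array(o['contact_force'])).round(1),R[:,1].round(3))
  im=viewer.capture('side')
cv2.imwrite('pics/s24.png',cv2.resize(im[220:340,230:390],None,fx=5,fy=5,interpolation=cv2.INTER_CUBIC))
E
```

```text
34.875 [-99.61  -0.78] 52.5 [-8.6 -8.5  0.9] [-0.008 -0.005 -1.   ]
34.925 [-99.43  -0.76] 52.5 [-9.7 -9.2  0.7] [-0.008 -0.005 -1.   ]
34.975 [-99.41  -0.76] 52.5 [-8.1 -7.9  0.1] [-0.007 -0.005 -1.   ]
35.025 [-99.43  -0.75] 52.5 [-9.2 -8.2  0.2] [-0.007 -0.005 -1.   ]
35.075 [-99.44  -0.78] 52.4 [-9.6 -7.7  0.1] [-0.007 -0.005 -1.   ]
35.125 [-99.44  -0.76] 52.4 [-9.  -8.  -0.7] [-0.007 -0.005 -1.   ]
35.175 [-99.43  -0.75] 52.5 [-8.5 -8.8  1. ] [-0.007 -0.005 -1.   ]
35.225 [-99.42  -0.77] 52.4 [-8.4 -7.9  1.2] [-0.007 -0.005 -1.   ]
```

View pics/s24.png

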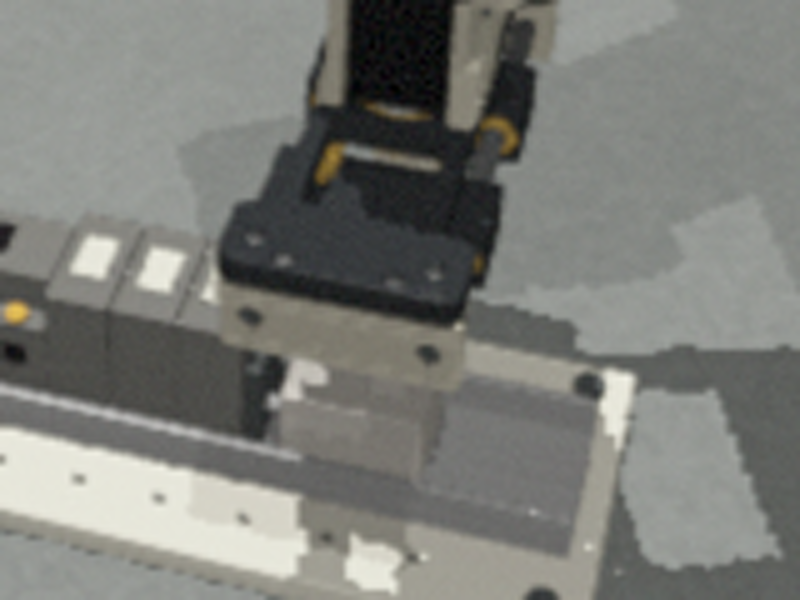

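```bash
python3 - <<'E'
from h import *
print(bot.close_job())
E
```

```text
the job is handed in; nothing more can be done
None
```

I stood three spacers upright in the channel, each pressed against the one before it, starting at the module. I then gripped the clamp by its fin and pushed it about 13 mm of its 36 mm travel. The job was handed in with the arm still holding the clamp there.

**Last checks:**
- **Force:** it was steady at 8 to 10 N along the channel. Less the clamp's return spring, and by travel past contact, that puts the pad at about 6 to 7 mm.
- **Row:** all three spacers stand straight and in line in the pictures, with the fingers only on the fin.
- **Other things:** the fourth spacer stayed on the bench off the plate. The bystanders in view look unmoved, but the arm hid the terminal strip and most of the screwdriver in the last picture, so I could not check those two at the end.
- **Time:** about 35 s of the 67 s.

**Disagreements:**
- **Fingertip height:** the fingertips seemed about 35 mm higher than the stated fingertip distance implies. The first grasp closed above the spacer without touching it, so I set heights from the pictures and the feel of contact.
- **Pushing with the clamp:** one of the last pushes fell back by about 0.7 mm as the wrist tilted slightly. I corrected the tilt and pushed again before handing in.

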